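# Pack the decorating kit: nest the kidney dishes, fit the boxes

## Robot

A 6-joint arm with a two-finger parallel gripper is mounted at the origin on the work surface. World frame = base frame: x ahead of the robot, y to its left, z up, the work surface at z = 0. Lengths are in mm, angles in rad, forces in N, time in s.
With the tool pointing down it reaches from about 250 to 725 mm from the base axis. Payload 4 kg.
Tool frame: the origin (TCP) lies on the mounting face of the last link; the fingertips stand 173 mm ahead of it and the grasp point (between the pads) lies 155 mm ahead of it; z points along the fingers, y is the line along which they close (so a half turn about z gives the same grasp; the last joint's range is limited). The gripper opens to 85 mm and grips with 20 to 120 N. Pads are 22 mm wide; open, the fingers measure 114 mm over their backs; the gripper's body (76 mm by 85 mm) begins 54 mm behind the grasp point. The pads swing forward as they close: fully open they stand 13 mm farther back than shut.
Start: joints at [-1.132, 0.241, 0.005, 1.335, 0, 1.571], TCP at [212.425, -452.632, 404.706] pointing down, gripper open.
Joint ranges: [-2.72, 2.72], [-1.05, 1.87], [-1.09, 1.28], [-1.99, 2.15], [-1.42, 1.44], [-3.14, 3.14]. Speed limits (rad/s): [2.79, 2.79, 3.14, 3.14, 3.14, 3.14].

## Interface

Orientations are given as a unit quaternion [w, x, y, z].
In Python, from rig import r gives the robot as it stands. The module is installed in compiled form; this text tells all that it offers.
- The arm moves only by the tool send_rows, never from a script. Its argument "plan" is a list of rows, each an object with "offset": the shift along the tool's x, y, z in units of 50 mm (1.0 is 50 mm), a list of three; "delta_rot": the turn, a rotation vector about the tool's x, y, z in units of 6 degrees (1.0 is 6 degrees), a list of three. In form: [{"offset": [dx, dy, dz], "delta_rot": [ax, ay, az]}, ...]. A call has 1 to 12 rows; each row is the pose to reach, as a shift and turn from the pose commanded when the call began, along the tool's axes at that moment; what a row does not reach only later rows make up. A row lasts 1/10 s, in which the tool goes at most 50 mm and 8.59 degrees, less where a joint would pass 70% of its speed; a pose out of reach is approached as far as the arm can. A call with a gripper value outside its range is refused whole. "hand" is the opening, from 0 (shut) to 1 (fully open), set as the call begins (left out, the last holds). The fingers move at their own pace and stop on an object; "force" is the grip in N (left out, the last holds). Time passes only in rows, so rows that repeat a pose let the fingers close. It gives the time, the measured TCP pose, the force, the opening and the grip force at its end, in the units of the state.
- r.get_obs(): the state, without advancing time (a new reading comes with each control period).
- r.grab_frame(name): name is "scene" or "top" or "wrist"; returns the picture (384x512x3 uint8, red, green, blue); there is no depth.
- r.calibration(name): a dict with "fx", "fy", "cx", "cy" (pixels), "R" (3x3) and "t" (3): a world point X has camera coordinates R X + t; the wrist camera has in their place "hand_eye" (4x4, takes a point from camera to tool coordinates, whose origin is the TCP and whose axes are the flange's). Camera axes: x right, y down, z forward; pixel columns grow to the right and rows downward; lengths in mm; the calibration is good to about 2 mm. A picture is of the moment at which its call begins: read the wrist's pose just before it. calibration takes no time and is no camera call.
- r.hand_in(): hands the job in; it is judged then, once.
The state is a dict: "clock": time; "joint_pos": joint angles; "joint_velocities": joint speeds; "tau": joint torques, N m; "position": TCP position; "tcp_rot": TCP orientation; "contact_force": force on the tool from outside, world axes, zero at the start; "moment": the same for the moment, N m; "gripper_width": finger opening in mm; "grasp_force": force on a finger pad.
Only numpy, scipy, OpenCV 4.12 (cv2) and the standard library are available. Lean on these libraries where they do the work, as an engineer would, in place of code of your own. Each camera call takes 0.05 s, during which the arm holds its last target. There are 200 camera calls.

## Task

Pack the decorating kit into its wooden crate: nest every loose kidney dish onto the one already standing in the dish bay, each turned so that its outline matches and it sits fully home, and fit all four boxes side by side in the other bay, each standing lid up and flat on the bay's floor. Leave the lump of clay and the little glaze pot where they stand.

Things in the scene. Friction and masses are not known exactly. Their poses are not given: they have to be found in the camera images.
- crate: low wooden crate fixed to the table, 170 (x) by 272 (y) by 30 mm high outside, walls 8 mm, floor 6 mm. Origin at the centre of its underside. A divider along its x axis at y = -6 mm makes two open bays 24 mm deep: dish bay (+y) and box bay (-y).
- dish_bay (a point): centre of the dish bay's floor (6 mm above the crate's underside), axes as the crate's: inside 154 mm along x, 130 mm along y.
- box_bay (a point): centre of the box bay's floor (6 mm above the crate's underside), axes as the crate's: inside 154 mm along x, 118 mm along y; the divider to the dish bay is its +y wall.
- base_dish: loose kidney-shaped dish standing in the dish bay, bottom of the stack. White enamel, blue rim, 0.16 kg, 36 mm high, 135 by 67 mm over the rim. Origin on its underside at mid width and mid length; long way x, bulging side +y, hollow side -y with the two horns bent towards -y: mirror-symmetric about y, but a half turn does not match.
- base_horn (a point): point near base_dish's +x horn, at (50, -12, 0) mm in its frame. Rim outline: an arc of centreline radius 75 mm about (0, -75) mm, 32 degrees each way, 56 mm wide, with round ends. The blue rim is an upright band, 22 to 36 mm above the underside, to be pinched across y at the middle (56 mm); the wall (3 mm) tapers in below it to half width 15 mm.
- dish1: loose kidney-shaped dish, the same as base_dish in look, size, origin and axes, 0.16 kg. Right way up on the table at any yaw; None if absent from this start or while held. Nested with matching outlines, the underside of its rim band rests on the rim below: each dish sits 14 mm above the one under it, with 2 mm of side play.
- dish2: loose kidney-shaped dish, the same as base_dish in look, size, origin and axes, 0.16 kg. Right way up on the table at any yaw; None if absent from this start or while held.
- dish3: loose kidney-shaped dish, the same as base_dish in look, size, origin and axes, 0.16 kg. Right way up on the table at any yaw; None if absent from this start or while held.
- dish4: loose kidney-shaped dish, the same as base_dish in look, size, origin and axes, 0.16 kg. Right way up on the table at any yaw; None if absent from this start or while held.
- tile_box: tall brown cardboard box of test tiles with a white tape strip across its lid and paper labels, 82 (x) by 54 (y) by 76 mm high, 0.30 kg, rigid and closed. Origin at the centre of its underside, z up through the lid.
- oxide_tin: tall blue painted tin with a bright steel panel on its lid, 62 (x) by 54 (y) by 70 mm high, 0.28 kg, closed. Origin at the centre of its underside, z up through the lid.
- stamp_box: small low pale wooden box with a dark groove under its lid, 50 (x) by 54 (y) by 42 mm high, 0.12 kg, closed. Origin at the centre of its underside, z up through the lid.
- rib_case: long low green plastic case with two black catches, 94 (x) by 54 (y) by 40 mm high, 0.16 kg, closed. Origin at the centre of its underside, z up through the lid. Beside stamp_box it makes a row of 144 mm along the crate's x, as tile_box does with oxide_tin; two such rows fill the bay with 10 mm to spare along x and 10 mm along y.
- clay_lump: bystander: small lump of red clay, 34 by 28 by 22 mm, on the table to the left in front of the crate. Origin at its underside centre.
- glaze_pot: bystander: small orange glaze pot with a white cap, 34 mm across and 42 mm high, on the table to the right in front of the crate. Origin at its underside centre.
There are look-alikes about, which are no part of the job. Leave any orange or red look-alike of the dish3 alone.

How it is judged:
By the outcome, as a careful person would: the job done as asked, in the order asked, and still so for the second after the job is handed in, with the robot touching nothing.
Of dish1, dish2, dish3, dish4 only 2 to 4 are there at a start; the rules pass over those that are not, and their reading is None.
At some moment in a run one of dish1, dish2, dish3, dish4, tile_box, oxide_tin, stamp_box, rib_case may be knocked a few centimetres aside while the robot is not near it.
It also fails if it takes over 210 s, if anything falls off the work surface, if the arm or the gripper's body presses on something with over 40 N, if the wrist force passes 120 N, or if a joint passes its speed limit or range.

## Working session

There is one attempt and no reset: what is moved stays moved. The work goes in short steps, Python scripts to look and compute and a tool call to move; the robot and the scene stay as the last step left them, time stands still between calls to the robot, and variables do not carry over. Pictures are saved under pics/ and viewed, at most 14 in all, crops included, and the job is handed in when it is done.

Besides the shell and the picture viewer there is one more tool, called by a JSON object that holds its "name" and its "arguments", one argument or row to a line. send_rows: Moves the arm, as the interface text tells. Its arguments: {"type":"object","properties":{"plan":{"type":"array","items":{"type":"object","properties":{"offset":{"type":"array","items":{"type":"number"}},"delta_rot":{"type":"array","items":{"type":"number"}}}}},"hand":{"type":"number"},"force":{"type":"number"}},"required":["plan"]}

```bash
mkdir -p pics; python3 - <<'E'
from rig import r
import cv2,numpy as np
for n in("top","scene"):
    im=r.grab_frame(n);cv2.imwrite(f"pics/{n}0.png",cv2.resize(im[:,:,::-1],(800,600),interpolation=cv2.INTER_CUBIC));np.save(n+"0.npy",im)
    c=r.calibration(n);print(n,{k:np.round(v,3).tolist() for k,v in c.items()})
print({k:np.round(v,3).tolist() for k,v in r.calibration("wrist").items()})
print(r.get_obs())
E
```

```text
top {'fx': 436.472, 'fy': 436.472, 'cx': 257.772, 'cy': 194.127, 'R': [[-0.016, -1.0, 0.001], [-0.978, 0.015, -0.206], [0.206, -0.004, -0.978]], 't': [13.245, 493.09, 1375.101]}
scene {'fx': 428.701, 'fy': 428.701, 'cx': 264.024, 'cy': 191.1, 'R': [[0.202, 0.979, 0.001], [0.626, -0.128, -0.769], [-0.753, 0.157, -0.639]], 't': [-111.311, -250.816, 1505.22]}
{'fx': 321.611, 'fy': 321.611, 'cx': 259.833, 'cy': 190.684, 'hand_eye': [[-0.001, -0.958, -0.288, 73.204], [1.0, -0.001, 0.0, -0.552], [-0.001, -0.288, 0.958, 31.431], [0.0, 0.0, 0.0, 1.0]]}
{'clock': 0.1, 'joint_pos': array([-1.13200650e+00,  2.41375387e-01,  3.85841951e-03,  1.33520360e+00,
        2.06680243e-05,  1.57080043e+00]), 'joint_velocities': array([ 0.00101838, -0.00124426,  0.00256241, -0.00149065,  0.00100907,
        0.0003584 ]), 'tau': array([-1.90678560e-05, -3.73136866e+01,  2.53011131e+01,  1.08382880e-02,
       -5.16806540e-05, -1.78364022e-06]), 'position': array([ 212.32506796, -452.42008874,  403.88260536]), 'tcp_rot': array([-9.41308410e-04,  9.76029315e-01,  2.17636971e-01, -1.99311086e-04]), 'contact_force': array([0.24061905, 0.02659257, 0.43140965]), 'moment': array([ 0.04520576, -0.00691395,  0.0019211 ]), 'grasp_force': 0.0, 'gripper_width': 85.41537348390864}
```

View pics/top0.png

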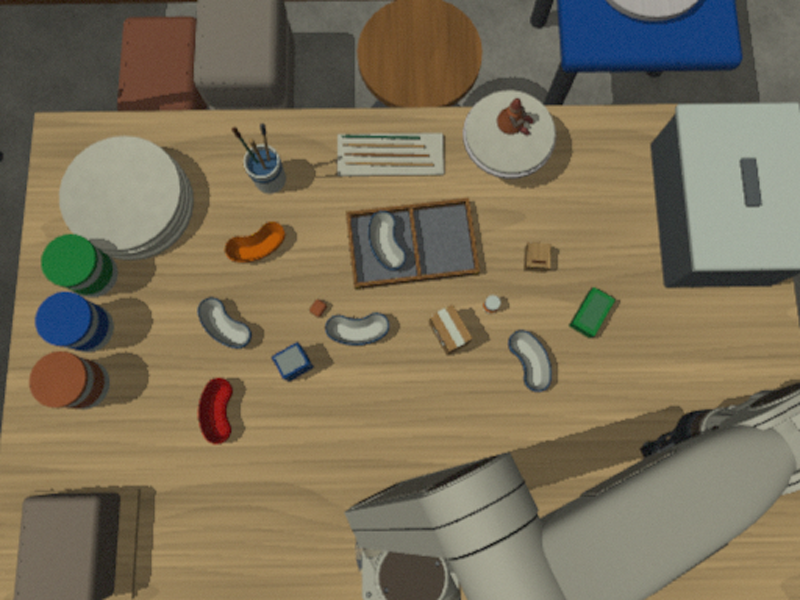

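View pics/scene0.png

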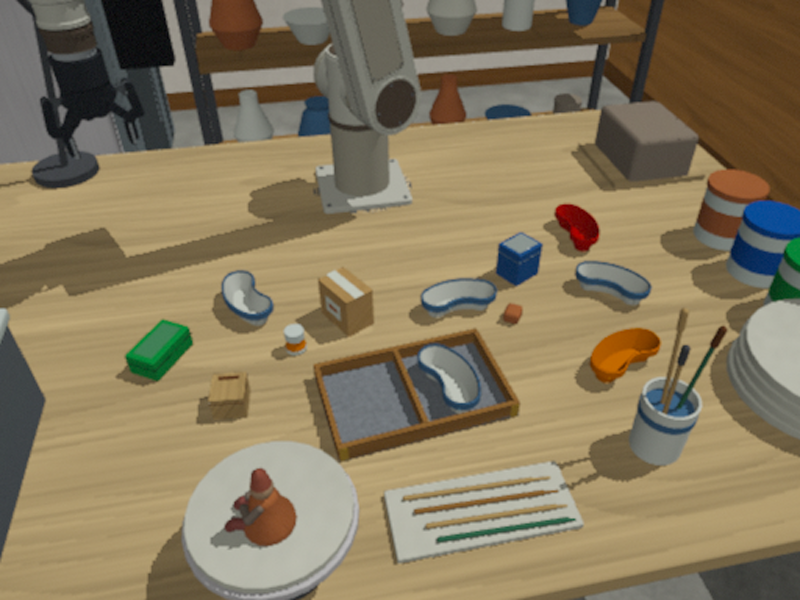

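Top view (800-wide pixels):
- White and blue loose dishes are at (225,322), (357,328) and (530,360), so three are present. The base dish is in the crate at (388,240).
- The look-alikes are the orange dish (255,242) and the red dish (215,410). I'll leave both alone.
- The boxes are tile (450,328), tin (292,361), stamp (538,256) and rib (593,312).
- Clay is at (318,308) and the pot at (493,302).

The scene view agrees with this.

```bash
cat > h.py <<'E'
from rig import r
import cv2,numpy as np
from scipy.spatial.transform import Rotation as Ro
from scipy.optimize import minimize
def tool():
    o=r.get_obs();q=o["tcp_rot"];R=Ro.from_quat([q[1],q[2],q[3],q[0]]).as_matrix()
    return R,np.array(o["position"])
def cam(name):
    """K,R,t of the camera, world->camera"""
    c=r.calibration(name);K=(c["fx"],c["fy"],c["cx"],c["cy"])
    if name!="wrist":return K,np.array(c["R"]),np.array(c["t"])
    H=np.array(c["hand_eye"]);R,p=tool();Rc=R@H[:3,:3];tc=R@H[:3,3]+p
    return K,Rc.T,-Rc.T@tc
def grab(name):
    c=cam(name);return r.grab_frame(name),c
def proj(c,X):
    K,R,t=c;x=np.atleast_2d(X)@R.T+t
    return np.c_[K[0]*x[:,0]/x[:,2]+K[2],K[1]*x[:,1]/x[:,2]+K[3]]
def back(c,uv,z):
    K,R,t=c;uv=np.atleast_2d(uv)
    d=np.c_[(uv[:,0]-K[2])/K[0],(uv[:,1]-K[3])/K[1],np.ones(len(uv))]@R
    o=-R.T@t;return o+d*((z-o[2])/d[:,2])[:,None]
def pose(p,loc):
    x,y,a=p;C,S=np.cos(a),np.sin(a);l=np.asarray(loc,float)
    return np.c_[x+C*l[:,0]-S*l[:,1],y+S*l[:,0]+C*l[:,1],l[:,2]]
def kidney(hw=28,z=36,n=24):
    A=np.radians(32);a=np.linspace(-A,A,n);o=[]
    P=lambda r_,t:np.c_[r_*np.sin(t),r_*np.cos(t)-75]
    e=P(np.array([75.]),np.array([A]))[0];s=np.linspace(0,np.pi,12)[1:-1]
    e1=e+hw*np.c_[np.sin(A+s),np.cos(A+s)]
    o=np.r_[P(75+hw,a),e1,P(75-hw,a[::-1]),(e1*[-1,1])[::-1]]
    return np.c_[o,np.full(len(o),z)]
BOX=dict(tile=(82,54,76),tin=(62,54,70),stamp=(50,54,42),rib=(94,54,40))
def yaw():
    R,_=tool();return np.arctan2(R[1,0],R[0,0])
E
python3 - <<'E'
from h import *
c=cam("top")
for n,u,v,z in [("dA",225,322,30),("dB",357,328,30),("dC",530,360,30),("base",388,240,36),("tile",452,325,76),("tin",293,358,70),("stamp",538,250,42),("rib",593,310,40),("clay",318,306,15),("pot",493,301,42),("c1",348,210,30),("c2",470,200,30),("c3",480,275,30),("c4",357,287,30),("orange",255,242,30),("red",215,410,30)]:
    print(n,back(c,[u*.64,v*.64],z)[0].round())
print(np.degrees(yaw()))
E
```

```text
dA [463. 381.  30.]
dB [446. 103.  30.]
dC [ 373. -258.   30.]
base [637.  35.  36.]
tile [441. -94.  76.]
tin [379. 230.  70.]
stamp [ 607. -286.   42.]
rib [ 475. -395.   40.]
clay [498. 187.  15.]
pot [ 497. -185.   42.]
c1 [708. 122.  30.]
c2 [ 727. -146.   30.]
c3 [ 557. -161.   30.]
c4 [535. 103.  30.]
orange [638. 323.  30.]
red [280. 395.  30.]
25.14056821094581
```

```bash
cat >> h.py <<'E'
def dish_polys(z0=0):
    return [kidney(h,z+z0) for h,z in((15,0),(28,22),(28,36))]
def box_corners(n,z0=0):
    a,b,h=BOX[n];return np.array([(i*a/2,j*b/2,k*h+z0) for i in(-1,1) for j in(-1,1) for k in(0,1)])
def dmask(im):
    f=cv2.GaussianBlur(im,(3,3),0).astype(float)
    return ((f[...,2]>0.82*f[...,0])).astype(np.float32)
def near(mask,c,xy,z,rad):
    """keep the mask's largest blob near the world point"""
    u=proj(c,[*xy,z])[0];s=np.linalg.norm(proj(c,[xy[0]+rad,xy[1],z])[0]-u)
    m=np.zeros_like(mask,np.uint8);cv2.circle(m,tuple(int(k) for k in u),int(s),1,-1)
    m=(m*(mask>0)).astype(np.uint8);n,l,st,_=cv2.connectedComponentsWithStats(m)
    m=(l==1+np.argmax(st[1:,4])).astype(np.uint8)
    return cv2.morphologyEx(m,cv2.MORPH_CLOSE,np.ones((5,5)))
def render(c,p,polys,hull,S=4,shape=(384,512)):
    k=np.zeros((shape[0]*S,shape[1]*S),np.uint8)
    q=[((proj(c,pose(p,l))+.5)*S-.5) for l in polys]
    q=[cv2.convexHull(np.vstack(q).astype(np.float32))[:,0]] if hull else q
    for a in q: cv2.fillPoly(k,[np.round(a*8).astype(np.int32)],1,shift=3)
    return cv2.resize(k.astype(np.float32),shape[::-1],interpolation=cv2.INTER_AREA)
def fit(mask,c,polys,hull,xy,yaws,S=3):
    f=lambda p:np.abs(render(c,(p[0],p[1],p[2]/40),polys,hull,S)-mask).sum()/mask.sum()
    best=min(((f((xy[0],xy[1],a*40)),a) for a in yaws))
    sx=np.array([[0,0,0],[12,0,0],[0,12,0],[0,0,12]])
    p=np.array([xy[0],xy[1],best[1]*40])
    for s in(1,.3):
        o=minimize(f,p,method="Nelder-Mead",options=dict(initial_simplex=p+sx*s,xatol=.1,fatol=1e-4,maxiter=90));p=o.x
    return np.array([p[0],p[1],p[2]/40]),o.fun
def fitdish(im,c,xy,z0=0,yaws=None,rad=95):
    m=near(dmask(im),c,xy,30+z0,rad)
    mm=cv2.moments(m,True);w=back(c,[mm["m10"]/mm["m00"],mm["m01"]/mm["m00"]],28+z0)[0]
    if yaws is None:yaws=np.arange(0,2*np.pi,np.pi/8)
    return fit(m.astype(np.float32),c,dish_polys(z0),False,w[:2],yaws)
E
python3 - <<'E'
from h import *
im=np.load("top0.npy");c=cam("top")
for n,xy in dict(A=(463,381),B=(446,103),C=(373,-258)).items():
    p,e=fitdish(im,c,xy);print(n,p[:2].round(1),np.degrees(p[2]).round(1),e)
for n in("tin","rib"):
    xy=dict(tin=(379,230),rib=(475,-395))[n]
    f=im.astype(float)
    m=near((f[...,2]>.9*f[...,0]) if n=="tin" else (f[...,1]>1.4*f[...,0]),c,xy,40,75)
    p,e=fit(m.astype(np.float32),c,[box_corners(n)],True,xy,np.arange(0,3.2,.2));print(n,p[:2].round(1),np.degrees(p[2]).round(1),e)
E
```

```text
A [454.9 391.2] 47.2 0.052894216030836105
B [438.6 102.8] 93.3 0.055472008883953094
C [ 376.7 -266.7] 201.1 0.0386541448533535
tin [376.6 237.3] 120.1 0.07490327209234238
rib [ 475.7 -397.4] 146.4 0.11958947032690048
```

```bash
cat >> h.py <<'E'
def plan(*targets):
    """targets (x,y,z,yaw_deg) of the TCP -> offsets and turns in move units, plus least rows for each"""
    R,p=tool();prev=None;q=p;Y=yaw()
    for x,y,z,a in targets:
        A=np.radians(a);Rt=np.array([[np.cos(A),np.sin(A),0],[np.sin(A),-np.cos(A),0],[0,0,-1]])
        o=R.T@(np.array([x,y,z])-p)/50;w=np.degrees(Ro.from_matrix(R.T@Rt).as_rotvec())/6
        d=np.linalg.norm(np.array([x,y,z])-q)/50;da=abs((np.degrees(A-Y)+180)%360-180)/8.59
        print("off",o.round(3).tolist(),"rot",w.round(2).tolist(),"rows>=",round(max(d,da),1));q=np.array([x,y,z]);Y=A
E
python3 -c "
from h import *
plan((570,-20,430,0))"
```

```text
off [10.15, -4.791, -0.513] rot [-0.02, 0.0, 4.19] rows>= 11.2
```

{"name": "send_rows", "arguments": {
  "plan": [
    {"offset": [5,-2.4,-0.5],"delta_rot": [0,0,2]},
    {"offset": [10.15,-4.79,-0.51],"delta_rot": [-0.02,0,4.19]},
    {"offset": [10.15,-4.79,-0.51],"delta_rot": [-0.02,0,4.19]},
    {"offset": [10.15,-4.79,-0.51],"delta_rot": [-0.02,0,4.19]},
    {"offset": [10.15,-4.79,-0.51],"delta_rot": [-0.02,0,4.19]},
    {"offset": [10.15,-4.79,-0.51],"delta_rot": [-0.02,0,4.19]},
    {"offset": [10.15,-4.79,-0.51],"delta_rot": [-0.02,0,4.19]},
    {"offset": [10.15,-4.79,-0.51],"delta_rot": [-0.02,0,4.19]},
    {"offset": [10.15,-4.79,-0.51],"delta_rot": [-0.02,0,4.19]},
    {"offset": [10.15,-4.79,-0.51],"delta_rot": [-0.02,0,4.19]},
    {"offset": [10.15,-4.79,-0.51],"delta_rot": [-0.02,0,4.19]},
    {"offset": [10.15,-4.79,-0.51],"delta_rot": [-0.02,0,4.19]}
  ],
  "hand": 1
}}

```text
clock: 1.3
position: [571.7, -17.1, 429.4]
tcp_rot: [0.001, 1.0, 0.002, -0.0]
contact_force: [-0.6, -0.5, 0.6]
gripper_width: 85.3
grasp_force: 0.0
```

```bash
python3 - <<'E'
from h import *
im,c=grab("wrist");np.save("w1.npy",im)
print(tool()[1].round(1),r.get_obs()["joint_pos"].round(2),"expected base",proj(c,[637,35,42]),proj(c,[[708,122,30],[535,103,30],[557,-161,30]]).round())
cv2.imwrite("pics/w1.png",cv2.resize(im[:,:,::-1],(800,600),interpolation=cv2.INTER_CUBIC))
E
```

```text
[573.5 -14.8 429. ] [-0.03  0.38  0.26  1.45  0.    3.11] expected base [[210.93125113 101.37163107]] [[126.  30.]
 [159. 190.]
 [382. 172.]]
```

View pics/w1.png

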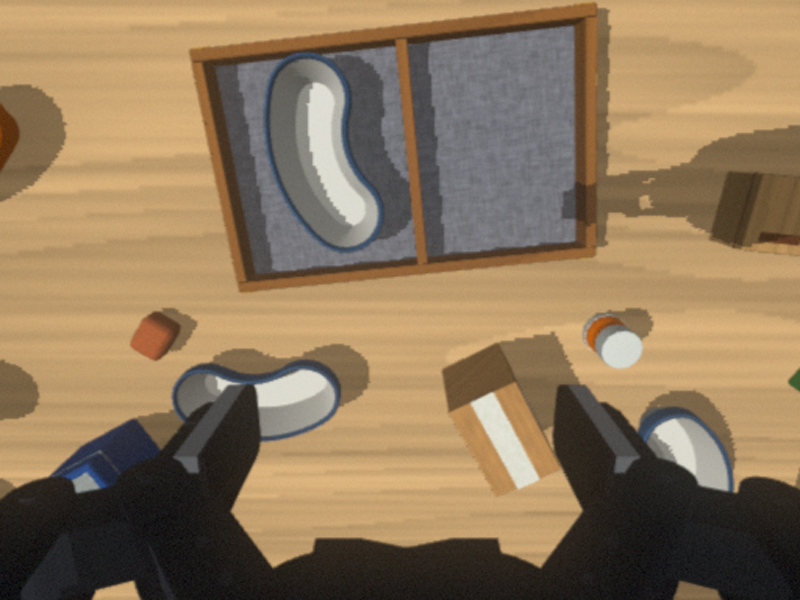

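The wrist view shows the crate's top outer corners at about (191,50), (597,4), (595,254) and (240,291). The base dish is at (325,150) with its bulge to the left. Dish B is at (258,400), the tile box at (500,420), the pot at (618,345) and the clay at (155,335).

```bash
cat >> h.py <<'E'
def ring(im,c,xy,z,rad=95,k=1.25):
    """filled outline of the blue rim near a world point"""
    f=cv2.GaussianBlur(im,(3,3),0).astype(float)
    m=(f[...,2]>k*f[...,0]).astype(np.uint8)
    u=proj(c,[*xy,z])[0];s=np.linalg.norm(proj(c,[xy[0]+rad,xy[1],z])[0]-u)
    w=np.zeros_like(m);cv2.circle(w,tuple(int(a) for a in u),int(s),1,-1)
    m=cv2.morphologyEx(m*w,cv2.MORPH_CLOSE,np.ones((3,3)))
    cs,_=cv2.findContours(m,cv2.RETR_EXTERNAL,cv2.CHAIN_APPROX_NONE)
    cs=max(cs,key=lambda a:cv2.contourArea(cv2.convexHull(a)))
    o=np.zeros_like(m);cv2.drawContours(o,[cs],-1,1,-1);return o
def fitring(im,c,xy,z0=0,yaws=None,rad=95,k=1.25):
    m=ring(im,c,xy,30+z0,rad,k);mm=cv2.moments(m,True)
    w=back(c,[mm["m10"]/mm["m00"],mm["m01"]/mm["m00"]],32+z0)[0]
    if yaws is None:yaws=np.arange(0,2*np.pi,np.pi/8)
    return fit(m.astype(np.float32),c,dish_polys(z0)[1:],False,w[:2],yaws)
E
python3 - <<'E'
from h import *
im=np.load("w1.npy");c=cam("wrist")
from scipy.optimize import least_squares as ls
uv=(np.array([(191,50),(597,4),(595,254),(240,291)])+.5)*.64-.5
w=back(c,uv,30);L=np.array([(85,136,30),(85,-136,30),(-85,-136,30),(-85,136,30.)])
s=ls(lambda p:(pose(p,L)-w)[:,:2].ravel(),[632,-20,.1]);print("crate",s.x[:2].round(1),np.degrees(s.x[2]).round(2),s.fun.round(1))
p,e=fitring(im,c,(645,37),6);print("base",p[:2].round(1),np.degrees(p[2]),e)
o=im.copy()
for q in pose(p,kidney(z=42)),pose(s.x,L):cv2.polylines(o,[np.round(proj(c,q)).astype(int)],True,(255,0,0))
p,e=fitring(im,c,(438,103));print("B",p[:2].round(1),np.degrees(p[2]),e)
cv2.polylines(o,[np.round(proj(c,pose(p,kidney()))).astype(int)],True,(255,0,0))
cv2.imwrite("pics/w1o.png",cv2.resize(o[:300,80:400,::-1],(640,600)))
E
```

```text
crate [639.6 -12.5] 6.18 [ 1.2  2.1  2.  -1.2 -1.9 -2.3 -1.2  1.4]
base [636.9  51.9] 15.76258783995497 0.03168235346674919
B [418.3 121.5] 338.6035932647955 16.597002029418945
```

View pics/w1o.png

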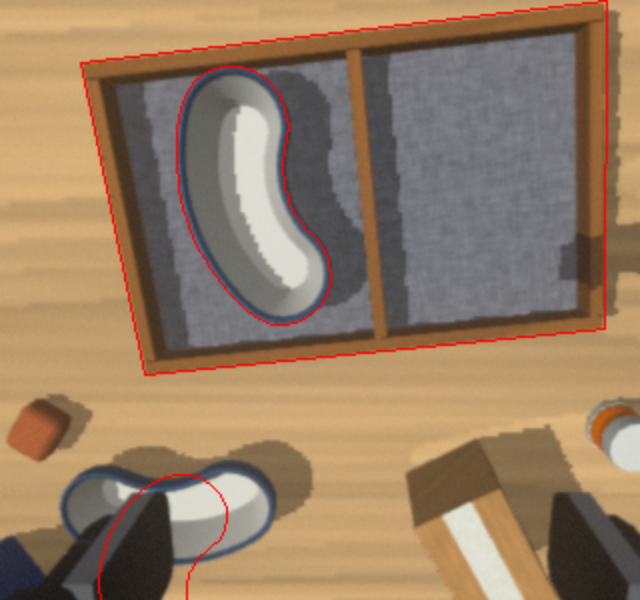

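The crate residuals are about 2 mm. The base dish fit is good: (637, 52), yaw 15.8°. Dish B is first.

```bash
python3 -c "
from h import *
plan((438,103,350,93))"
```

```text
off [-2.698, -2.371, 1.578] rot [0.01, -0.02, -15.44] rows>= 10.8
```

{"name": "send_rows", "arguments": {
  "plan": [
    {"offset": [-1,-1,0.3],"delta_rot": [0,0,-1.4]},
    {"offset": [-2,-1.8,0.8],"delta_rot": [0,0,-2.8]},
    {"offset": [-2.7,-2.37,1.2],"delta_rot": [0,0,-4.2]},
    {"offset": [-2.7,-2.37,1.58],"delta_rot": [0,0,-5.6]},
    {"offset": [-2.7,-2.37,1.58],"delta_rot": [0,0,-7]},
    {"offset": [-2.7,-2.37,1.58],"delta_rot": [0,0,-8.4]},
    {"offset": [-2.7,-2.37,1.58],"delta_rot": [0,0,-9.8]},
    {"offset": [-2.7,-2.37,1.58],"delta_rot": [0,0,-11.2]},
    {"offset": [-2.7,-2.37,1.58],"delta_rot": [0,0,-12.6]},
    {"offset": [-2.7,-2.37,1.58],"delta_rot": [0,0,-14]},
    {"offset": [-2.7,-2.37,1.58],"delta_rot": [0.01,-0.02,-15.44]},
    {"offset": [-2.7,-2.37,1.58],"delta_rot": [0.01,-0.02,-15.44]}
  ]
}}

```text
clock: 2.55
position: [434.8, 97.9, 350.5]
tcp_rot: [0.0, 0.691, 0.723, -0.002]
contact_force: [0.2, 0.1, 0.1]
gripper_width: 85.3
grasp_force: 0.0
```

```bash
cat >> h.py <<'E'
def look(name,fn):
    im,c=grab("wrist");np.save(fn+".npy",im);return im,c
def show(im,c,polys,fn,crop=None):
    o=im.copy()
    for q in polys:cv2.polylines(o,[np.round(proj(c,q)).astype(int)],True,(255,0,0))
    cv2.imwrite("pics/"+fn+".png",cv2.resize(o[:,:,::-1],(512,384)))
def dishgo(xy,fn,half=0,yaws=None):
    im,c=look("wrist",fn);p,e=fitring(im,c,xy,yaws=yaws);a=np.degrees(p[2])
    print("dish",p[:2].round(1),a.round(1),"err",round(e,3),"tcp",tool()[1].round(1))
    show(im,c,[pose(p,kidney())],fn)
    plan((p[0],p[1],250,a+half),(p[0],p[1],186,a+half))
E
python3 - <<'E'
from h import *
dishgo((438,103),"B1")
E
```

```text
dish [439.8 102.3] 94.2 err 0.08 tcp [434.9  97.9 350.6]
off [0.09, 0.108, 2.011] rot [-0.02, 0.03, -0.29] rows>= 2.0
off [0.094, 0.111, 3.291] rot [-0.02, 0.03, -0.29] rows>= 1.3
```

View pics/B1.png

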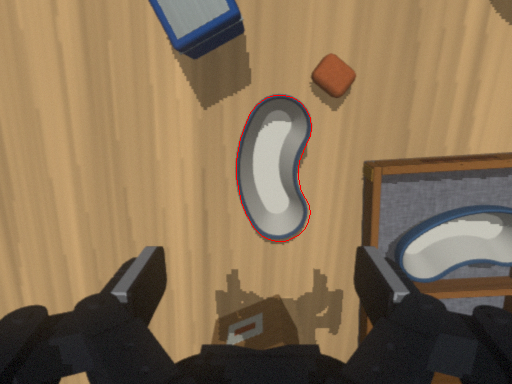

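The fit hugs the rim: dish B is at (280,168), with the clay at (333,75) and the tin at (200,20), both clear. Next I descend and pinch.

{"name": "send_rows", "arguments": {
  "plan": [
    {"offset": [0.09,0.11,1],"delta_rot": [-0.02,0.03,-0.29]},
    {"offset": [0.09,0.11,2],"delta_rot": [-0.02,0.03,-0.29]},
    {"offset": [0.09,0.11,2.7],"delta_rot": [-0.02,0.03,-0.29]},
    {"offset": [0.09,0.11,3.1],"delta_rot": [-0.02,0.03,-0.29]},
    {"offset": [0.09,0.11,3.39],"delta_rot": [-0.02,0.03,-0.29]},
    {"offset": [0.09,0.11,3.39],"delta_rot": [-0.02,0.03,-0.29]},
    {"offset": [0.09,0.11,3.39],"delta_rot": [-0.02,0.03,-0.29]}
  ]
}}

```text
clock: 3.3
position: [440.2, 102.3, 181.4]
tcp_rot: [-0.0, 0.68, 0.733, 0.0]
contact_force: [0.2, 0.3, -0.2]
gripper_width: 85.3
grasp_force: 0.0
```

{"name": "send_rows", "arguments": {
  "plan": [
    {"offset": [0,0,0],"delta_rot": [0,0,0]},
    {"offset": [0,0,0],"delta_rot": [0,0,0]},
    {"offset": [0,0,0],"delta_rot": [0,0,0]},
    {"offset": [0,0,0],"delta_rot": [0,0,0]},
    {"offset": [0,0,0],"delta_rot": [0,0,0]},
    {"offset": [0,0,0],"delta_rot": [0,0,0]},
    {"offset": [0,0,-0.4],"delta_rot": [0,0,0]},
    {"offset": [0,0,-1.2],"delta_rot": [0,0,0]},
    {"offset": [0,0,-2],"delta_rot": [0,0,0]},
    {"offset": [0,0,-2],"delta_rot": [0,0,0]},
    {"offset": [0,0,-2],"delta_rot": [0,0,0]}
  ],
  "hand": 0,
  "force": 40
}}

```text
clock: 4.4
position: [440.5, 102.4, 282.8]
tcp_rot: [0.001, 0.68, 0.734, 0.002]
contact_force: [-0.3, -0.6, -1.0]
gripper_width: 55.6
grasp_force: 40.1
```

```bash
python3 -c "
from h import *
plan((636.9,51.9,285,15.8),(636.9,51.9,235,15.8),(636.9,51.9,206,15.8))"
```

```text
off [-1.307, 3.84, -0.029] rot [0.03, -0.04, 13.09] rows>= 9.1
off [-1.308, 3.836, 0.971] rot [0.03, -0.04, 13.09] rows>= 1.0
off [-1.309, 3.833, 1.551] rot [0.03, -0.04, 13.09] rows>= 0.6
```

{"name": "send_rows", "arguments": {
  "plan": [
    {"offset": [-0.2,0.5,-0.03],"delta_rot": [0,0,1.35]},
    {"offset": [-0.4,1.2,-0.03],"delta_rot": [0,0,2.7]},
    {"offset": [-0.7,2,-0.03],"delta_rot": [0,0,4]},
    {"offset": [-1,2.8,-0.03],"delta_rot": [0,0,5.4]},
    {"offset": [-1.2,3.4,-0.03],"delta_rot": [0,0,6.8]},
    {"offset": [-1.3,3.8,-0.03],"delta_rot": [0,0,8.2]},
    {"offset": [-1.31,3.84,-0.03],"delta_rot": [0,0,9.6]},
    {"offset": [-1.31,3.84,-0.03],"delta_rot": [0,0,11]},
    {"offset": [-1.31,3.84,-0.03],"delta_rot": [0.03,-0.04,12.4]},
    {"offset": [-1.31,3.84,0.3],"delta_rot": [0.03,-0.04,13.09]},
    {"offset": [-1.31,3.84,0.6],"delta_rot": [0.03,-0.04,13.09]},
    {"offset": [-1.31,3.84,0.6],"delta_rot": [0.03,-0.04,13.09]}
  ]
}}

```text
clock: 5.6
position: [634.6, 51.6, 246.6]
tcp_rot: [-0.0, 0.99, 0.138, -0.007]
contact_force: [-0.2, -0.1, -1.9]
gripper_width: 55.9
grasp_force: 40.2
```

```bash
python3 - <<'E'
from h import *
im=r.grab_frame("top");print(tool()[1].round(1),np.degrees(yaw()))
im2,c=look("wrist","held1");show(im2,c,[pose((636.9,51.9,np.radians(15.8)),kidney(z=42))],"held1")
plan((636.9,51.9,216,15.8),(636.9,51.9,204,15.8),(636.9,51.9,200,15.8))
E
```

```text
[635.3  51.6 248.3] 15.842483120296398
off [0.026, 0.002, 0.674] rot [-0.01, 0.08, 0.01] rows>= 0.7
off [0.028, 0.002, 0.914] rot [-0.01, 0.08, 0.01] rows>= 0.2
off [0.028, 0.002, 0.994] rot [-0.01, 0.08, 0.01] rows>= 0.1
```

View pics/held1.png

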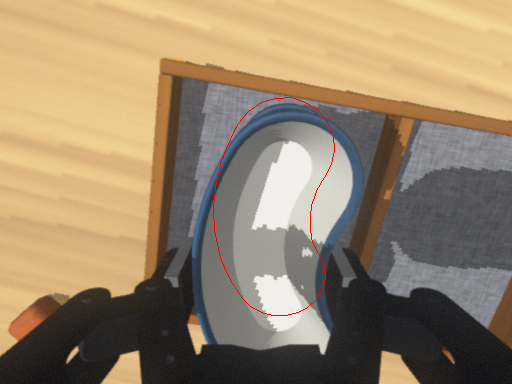

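```bash
python3 - <<'E'
from h import *
im=np.load("held1.npy");c=cam("wrist");R,t=tool()
h=kidney(z=0);h=h+[0,0,0]
def held(dx=0,dy=0):  # local dish -> world; rim top 145+... below TCP: 181.4-36
    P=pose((0,0,np.radians(15.8)),h+[dx,dy,0]);tt=t+R@[0,0,145.4];return P+tt
o=cv2.resize(im,None,fx=3,fy=3,interpolation=cv2.INTER_CUBIC)
for q,col in((held(),(255,0,0)),(pose((636.9,51.9,np.radians(15.8)),kidney(z=42)),(0,255,0))):
    cv2.polylines(o,[np.round(proj(c,q)*3+1).astype(int)],True,col)
cv2.imwrite("pics/held1z.png",o[240:800,480:1200,::-1])
E
```

```text
(no output)
```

View pics/held1z.png

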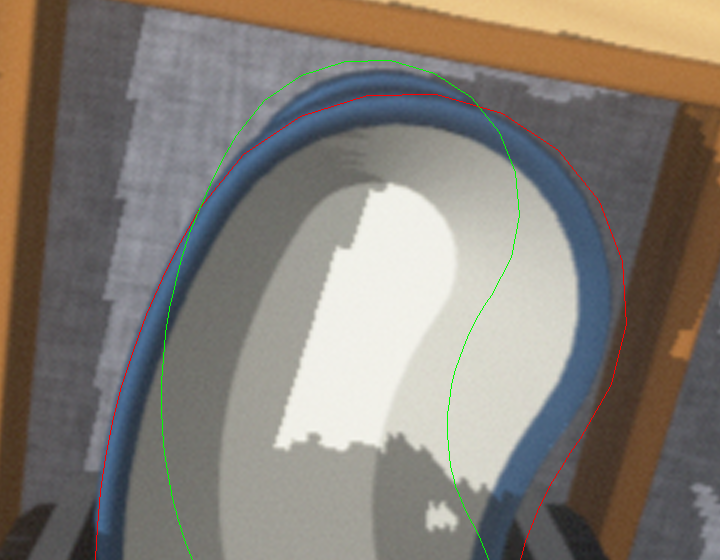

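Compared with the held dish, the base horn sits about 1.5 mm lower in tool x and 1 mm to the +y side. I correct for that and lower.

{"name": "send_rows", "arguments": {
  "plan": [
    {"offset": [0,0.02,0.3],"delta_rot": [0,0.08,0]},
    {"offset": [0,0.02,0.55],"delta_rot": [0,0.08,0]},
    {"offset": [0,0.02,0.7],"delta_rot": [0,0.08,0]},
    {"offset": [0,0.02,0.8],"delta_rot": [0,0.08,0]},
    {"offset": [0,0.02,0.88],"delta_rot": [0,0.08,0]},
    {"offset": [0,0.02,0.93],"delta_rot": [0,0.08,0]},
    {"offset": [0,0.02,0.95],"delta_rot": [0,0.08,0]},
    {"offset": [0,0.02,0.95],"delta_rot": [0,0.08,0]},
    {"offset": [0,0.02,0.95],"delta_rot": [0,0.08,0]}
  ]
}}

```text
clock: 6.6
position: [636.6, 48.8, 210.1]
tcp_rot: [0.003, 0.991, 0.136, 0.004]
contact_force: [-11.6, -5.6, 25.0]
gripper_width: 56.2
grasp_force: 54.8
```

The fingertips landed on the base rim, so the grip was too low. I ease up 1 cm in command, which is just clear, and release so the dish drops into its taper. Later dishes I'll grip about 11 mm higher.

{"name": "send_rows", "arguments": {
  "plan": [
    {"offset": [0,0,-0.1],"delta_rot": [0,0,0]},
    {"offset": [0,0,-0.19],"delta_rot": [0,0,0]},
    {"offset": [0,0,-0.19],"delta_rot": [0,0,0]},
    {"offset": [0,0,-0.19],"delta_rot": [0,0,0]}
  ]
}}

```text
clock: 7.0
position: [636.6, 50.9, 212.9]
tcp_rot: [-0.0, 0.99, 0.138, 0.002]
contact_force: [-0.2, -0.2, -1.1]
gripper_width: 56.0
grasp_force: 40.2
```

{"name": "send_rows", "arguments": {
  "plan": [
    {"offset": [0,0,0],"delta_rot": [0,0,0]},
    {"offset": [0,0,0],"delta_rot": [0,0,0]},
    {"offset": [0,0,0],"delta_rot": [0,0,0]},
    {"offset": [0,0,0],"delta_rot": [0,0,0]},
    {"offset": [0,0,0],"delta_rot": [0,0,0]},
    {"offset": [0,0,-1],"delta_rot": [0,0,0]},
    {"offset": [-0.5,0,-2],"delta_rot": [0,0,0]},
    {"offset": [-1,0,-3],"delta_rot": [0,0,0]},
    {"offset": [-1,0,-3.5],"delta_rot": [0,0,0]},
    {"offset": [-1,0,-3.5],"delta_rot": [0,0,0]},
    {"offset": [-1,0,-3.5],"delta_rot": [0,0,0]}
  ],
  "hand": 1
}}

```text
clock: 8.1
position: [587.9, 36.8, 389.6]
tcp_rot: [-0.0, 0.99, 0.138, 0.004]
contact_force: [-0.1, -0.2, -0.3]
gripper_width: 85.7
grasp_force: 0.0
```

```bash
python3 - <<'E'
from h import *
im,c=look("wrist","n1");print(tool()[1].round(1))
p,e=fitring(im,c,(636,50),20,yaws=[.27]);print(p[:2].round(1),np.degrees(p[2]),e)
u=proj(c,[*p[:2],50])[0].astype(int);print(u)
o=cv2.resize(im,None,fx=2.5,fy=2.5,interpolation=cv2.INTER_CUBIC)
for z,col in((56,(255,0,0)),(42,(0,255,0))):cv2.polylines(o,[np.round(proj(c,pose(p,kidney(z=z)))*2.5).astype(int)],True,col)
x0=max(0,int(u[0]*2.5)-300);y0=max(0,int(u[1]*2.5)-250);cv2.imwrite("pics/n1.png",o[y0:y0+500,x0:x0+600,::-1])
E
```

```text
[587.7  36.8 387.8]
[635.8  50.5] 14.221610585300263 0.021833142265677452
[259 122]
```

View pics/n1.png

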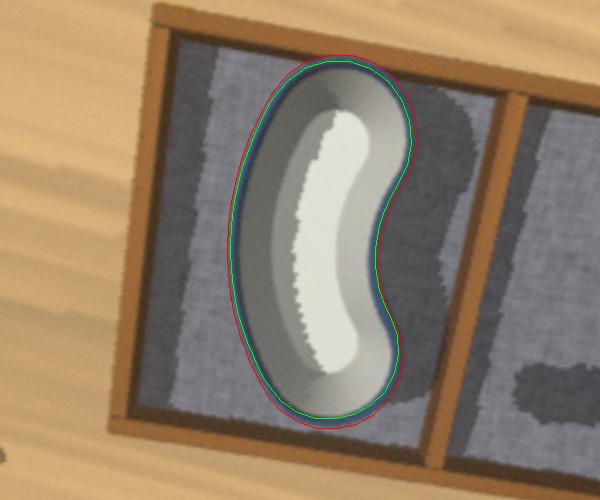

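The dish is nested cleanly: one concentric outline at (635.8, 50.5), yaw 14.2°. Next is dish A.

```bash
python3 -c "
from h import *
plan((455,391,350,47))"
```

```text
off [-0.623, -7.539, 0.756] rot [0.01, -0.04, -5.19] rows>= 7.6
```

{"name": "send_rows", "arguments": {
  "plan": [
    {"offset": [-0.1,-1,0],"delta_rot": [0,0,-0.8]},
    {"offset": [-0.2,-2,0],"delta_rot": [0,0,-1.6]},
    {"offset": [-0.3,-3,0.2],"delta_rot": [0,0,-2.4]},
    {"offset": [-0.4,-4,0.4],"delta_rot": [0,0,-3.2]},
    {"offset": [-0.5,-5,0.6],"delta_rot": [0,0,-4]},
    {"offset": [-0.6,-6,0.76],"delta_rot": [0,0,-4.8]},
    {"offset": [-0.62,-7,0.76],"delta_rot": [0,-0.04,-5.19]},
    {"offset": [-0.62,-7.54,0.76],"delta_rot": [0,-0.04,-5.19]},
    {"offset": [-0.62,-7.54,0.76],"delta_rot": [0,-0.04,-5.19]},
    {"offset": [-0.62,-7.54,0.76],"delta_rot": [0,-0.04,-5.19]},
    {"offset": [-0.62,-7.54,0.76],"delta_rot": [0,-0.04,-5.19]}
  ]
}}

```text
clock: 9.25
position: [455.4, 390.2, 348.7]
tcp_rot: [0.001, 0.917, 0.398, -0.001]
contact_force: [0.9, -1.5, 0.4]
gripper_width: 85.3
grasp_force: 0.0
```

```bash
sed -i 's/250,a+half),(p\[0\],p\[1\],186/260,a+half),(p[0],p[1],193/' h.py; python3 - <<'E'
from h import *
dishgo((455,391),"A1")
E
```

```text
dish [245.6 154.9] -229.2 err 1.0 tcp [455.7 389.9 349.2]
off [-6.298, 0.143, 1.8] rot [-0.01, 0.03, -13.99] rows>= 9.8
off [-6.295, 0.142, 3.14] rot [-0.01, 0.03, -13.99] rows>= 1.3
```

View pics/A1.png

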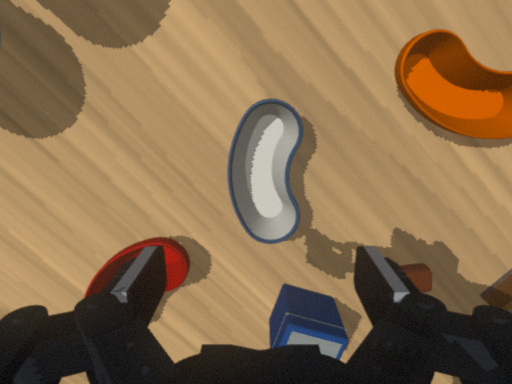

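The dish is at (265,170), and orange and red are off to the sides. The blue ring mask broke up, so I use the whole-dish mask instead.

```bash
sed -i 's/p,e=fitring(im,c,xy,yaws=yaws)/p,e=fitdish(im,c,xy,yaws=yaws,rad=85)/' h.py; python3 - <<'E'
from h import *
dishgo((455,391),"A2")
p,e=fitdish(np.load("B1.npy"),(cam("wrist")),tool()[1][:2],rad=85);print(e,"B1 mask check")
E
```

```text
dish [454.7 392.2] 47.3 err 0.02 tcp [455.8 389.8 349.6]
off [0.022, -0.051, 1.791] rot [0.01, 0.02, -0.08] rows>= 1.8
off [0.025, -0.052, 3.131] rot [0.01, 0.02, -0.08] rows>= 1.3
0.03203476965427399 B1 mask check
```

{"name": "send_rows", "arguments": {
  "plan": [
    {"offset": [0.02,-0.05,1],"delta_rot": [0,0.02,-0.08]},
    {"offset": [0.02,-0.05,2],"delta_rot": [0,0.02,-0.08]},
    {"offset": [0.02,-0.05,2.6],"delta_rot": [0,0.02,-0.08]},
    {"offset": [0.02,-0.05,3],"delta_rot": [0,0.02,-0.08]},
    {"offset": [0.02,-0.05,3.13],"delta_rot": [0,0.02,-0.08]},
    {"offset": [0.02,-0.05,3.13],"delta_rot": [0,0.02,-0.08]},
    {"offset": [0.02,-0.05,3.13],"delta_rot": [0,0.02,-0.08]}
  ]
}}

```text
clock: 10.05
position: [455.0, 393.4, 195.1]
tcp_rot: [-0.0, 0.916, 0.402, 0.002]
contact_force: [0.1, 0.1, 0.3]
gripper_width: 85.2
grasp_force: 0.0
```

{"name": "send_rows", "arguments": {
  "plan": [
    {"offset": [0,0,0],"delta_rot": [0,0,0]},
    {"offset": [0,0,0],"delta_rot": [0,0,0]},
    {"offset": [0,0,0],"delta_rot": [0,0,0]},
    {"offset": [0,0,0],"delta_rot": [0,0,0]},
    {"offset": [0,0,0],"delta_rot": [0,0,0]},
    {"offset": [0,0,0],"delta_rot": [0,0,0]},
    {"offset": [0,0,-0.4],"delta_rot": [0,0,0]},
    {"offset": [0,0,-1.2],"delta_rot": [0,0,0]},
    {"offset": [0,0,-2],"delta_rot": [0,0,0]},
    {"offset": [0,0,-2.4],"delta_rot": [0,0,0]},
    {"offset": [0,0,-2.4],"delta_rot": [0,0,0]},
    {"offset": [0,0,-2.4],"delta_rot": [0,0,0]}
  ],
  "hand": 0,
  "force": 40
}}

```text
clock: 11.25
position: [453.7, 393.3, 313.6]
tcp_rot: [-0.0, 0.915, 0.402, 0.001]
contact_force: [0.1, -0.0, -1.5]
gripper_width: 55.0
grasp_force: 41.4
```

```bash
python3 -c "
from h import *
plan((635.8,50.5,310,14.2),(635.8,50.5,245,14.2))"
```

```text
off [-2.59, 7.317, 0.072] rot [0.0, -0.02, 5.54] rows>= 7.8
off [-2.593, 7.316, 1.372] rot [0.0, -0.02, 5.54] rows>= 1.3
```

{"name": "send_rows", "arguments": {
  "plan": [
    {"offset": [-0.3,0.8,0.07],"delta_rot": [0,0,0.7]},
    {"offset": [-0.6,1.8,0.07],"delta_rot": [0,0,1.4]},
    {"offset": [-1,2.8,0.07],"delta_rot": [0,0,2.1]},
    {"offset": [-1.35,3.8,0.07],"delta_rot": [0,0,2.8]},
    {"offset": [-1.7,4.8,0.07],"delta_rot": [0,0,3.5]},
    {"offset": [-2.05,5.8,0.07],"delta_rot": [0,0,4.2]},
    {"offset": [-2.4,6.7,0.07],"delta_rot": [0,0,5]},
    {"offset": [-2.59,7.32,0.07],"delta_rot": [0,-0.02,5.54]},
    {"offset": [-2.59,7.32,0.3],"delta_rot": [0,-0.02,5.54]},
    {"offset": [-2.59,7.32,0.9],"delta_rot": [0,-0.02,5.54]},
    {"offset": [-2.59,7.32,1.1],"delta_rot": [0,-0.02,5.54]},
    {"offset": [-2.59,7.32,1.1],"delta_rot": [0,-0.02,5.54]}
  ]
}}

```text
clock: 12.45
position: [634.2, 50.9, 254.5]
tcp_rot: [-0.0, 0.992, 0.124, -0.004]
contact_force: [-0.4, 0.4, -0.4]
gripper_width: 55.0
grasp_force: 41.5
```

```bash
python3 -c "
from h import *
r.grab_frame('top')
print(tool()[1].round(1),np.degrees(yaw()))
plan((635.8,50.5,240,14.2),(635.8,50.5,228,14.2))"
```

```text
[635.1  51.2 256.6] 14.284913687887755
off [0.012, 0.016, 0.333] rot [-0.01, 0.05, 0.01] rows>= 0.3
off [0.013, 0.016, 0.573] rot [-0.01, 0.05, 0.01] rows>= 0.2
```

{"name": "send_rows", "arguments": {
  "plan": [
    {"offset": [0.01,0.01,0.2],"delta_rot": [0,0.05,0]},
    {"offset": [0.02,0.01,0.35],"delta_rot": [0,0.05,0]},
    {"offset": [0.02,0.01,0.47],"delta_rot": [0,0.05,0]},
    {"offset": [0.02,0.01,0.55],"delta_rot": [0,0.05,0]},
    {"offset": [0.02,0.01,0.58],"delta_rot": [0,0.05,0]},
    {"offset": [0.02,0.01,0.58],"delta_rot": [0,0.05,0]},
    {"offset": [0.02,0.01,0.58],"delta_rot": [0,0.05,0]},
    {"offset": [0.02,0.01,0.58],"delta_rot": [0,0.05,0]}
  ]
}}

```text
clock: 13.3
position: [637.4, 50.2, 230.0]
tcp_rot: [-0.0, 0.992, 0.124, 0.003]
contact_force: [-0.2, -1.0, -1.2]
gripper_width: 55.0
grasp_force: 41.5
```

{"name": "send_rows", "arguments": {
  "plan": [
    {"offset": [-0.01,0,0.03],"delta_rot": [0,0,0]},
    {"offset": [-0.01,0,0.05],"delta_rot": [0,0,0]},
    {"offset": [-0.01,0,0.05],"delta_rot": [0,0,0]},
    {"offset": [-0.01,0,0.05],"delta_rot": [0,0,0]}
  ]
}}

```text
clock: 13.7
position: [637.1, 50.1, 229.6]
tcp_rot: [-0.0, 0.992, 0.124, 0.004]
contact_force: [-2.0, 0.2, 7.9]
gripper_width: 55.2
grasp_force: 42.5
```

{"name": "send_rows", "arguments": {
  "plan": [
    {"offset": [0,0,-0.04],"delta_rot": [0,0,0]},
    {"offset": [0,0,-0.04],"delta_rot": [0,0,0]},
    {"offset": [0,0,-0.04],"delta_rot": [0,0,0]},
    {"offset": [0,0,-0.04],"delta_rot": [0,0,0]},
    {"offset": [0,0,-0.04],"delta_rot": [0,0,0]},
    {"offset": [0,0,-0.8],"delta_rot": [0,0,0]},
    {"offset": [-0.5,0,-1.8],"delta_rot": [0,0,0]},
    {"offset": [-1,0,-2.8],"delta_rot": [0,0,0]},
    {"offset": [-1,0,-3.2],"delta_rot": [0,0,0]},
    {"offset": [-1,0,-3.2],"delta_rot": [0,0,0]},
    {"offset": [-1,0,-3.2],"delta_rot": [0,0,0]}
  ],
  "hand": 1
}}

```text
clock: 14.8
position: [587.6, 37.7, 388.0]
tcp_rot: [-0.0, 0.992, 0.124, 0.004]
contact_force: [0.5, 0.8, 0.5]
gripper_width: 85.6
grasp_force: 0.0
```

```bash
python3 - <<'E'
from h import *
im,c=look("wrist","n2");print(tool()[1].round(1))
for k in(1.1,1.25):
    p,e=fitring(im,c,(636,50),34,yaws=[.25],k=k);print(p[:2].round(1),np.degrees(p[2]),e)
plan((377,-267,350,21))
E
```

```text
[587.4  37.7 386.4]
[635.8  51.2] 15.13512507372371 0.02219213917851448
[635.6  51. ] 15.34288596158062 0.02499224618077278
off [-5.579, 4.873, 0.704] rot [0.0, -0.04, -1.13] rows>= 7.4
```

{"name": "send_rows", "arguments": {
  "plan": [
    {"offset": [-0.7,0.6,0],"delta_rot": [0,0,-0.2]},
    {"offset": [-1.4,1.2,0],"delta_rot": [0,0,-0.4]},
    {"offset": [-2.1,1.8,0.1],"delta_rot": [0,0,-0.6]},
    {"offset": [-2.8,2.4,0.3],"delta_rot": [0,0,-0.8]},
    {"offset": [-3.5,3,0.5],"delta_rot": [0,0,-1]},
    {"offset": [-4.2,3.7,0.7],"delta_rot": [0,-0.04,-1.13]},
    {"offset": [-4.9,4.3,0.7],"delta_rot": [0,-0.04,-1.13]},
    {"offset": [-5.58,4.87,0.7],"delta_rot": [0,-0.04,-1.13]},
    {"offset": [-5.58,4.87,0.7],"delta_rot": [0,-0.04,-1.13]},
    {"offset": [-5.58,4.87,0.7],"delta_rot": [0,-0.04,-1.13]},
    {"offset": [-5.58,4.87,0.7],"delta_rot": [0,-0.04,-1.13]}
  ]
}}

```text
clock: 15.95
position: [377.4, -266.3, 349.6]
tcp_rot: [-0.001, 0.983, 0.183, -0.0]
contact_force: [-0.5, 0.5, 0.3]
gripper_width: 85.5
grasp_force: 0.0
```

```bash
python3 - <<'E'
from h import *
dishgo((377,-267),"C1",half=180)
E
```

```text
dish [ 377.5 -266. ] 201.2 err 0.022 tcp [ 377.7 -266.   349.8]
off [-0.004, 0.001, 1.796] rot [-0.01, -0.0, -0.02] rows>= 1.8
off [-0.004, 0.002, 3.136] rot [-0.01, -0.0, -0.02] rows>= 1.3
```

{"name": "send_rows", "arguments": {
  "plan": [
    {"offset": [0,0,1],"delta_rot": [0,0,0]},
    {"offset": [0,0,2],"delta_rot": [0,0,0]},
    {"offset": [0,0,2.6],"delta_rot": [0,0,0]},
    {"offset": [0,0,3],"delta_rot": [0,0,0]},
    {"offset": [0,0,3.13],"delta_rot": [0,0,0]},
    {"offset": [0,0,3.13],"delta_rot": [0,0,0]},
    {"offset": [0,0,3.13],"delta_rot": [0,0,0]},
    {"offset": [0,0,3.13],"delta_rot": [0,0,0]}
  ]
}}

```text
clock: 16.8
position: [378.1, -267.1, 195.5]
tcp_rot: [0.001, 0.983, 0.183, 0.002]
contact_force: [1.2, -0.1, -0.4]
gripper_width: 85.6
grasp_force: 0.0
```

{"name": "send_rows", "arguments": {
  "plan": [
    {"offset": [0,0,0],"delta_rot": [0,0,0]},
    {"offset": [0,0,0],"delta_rot": [0,0,0]},
    {"offset": [0,0,0],"delta_rot": [0,0,0]},
    {"offset": [0,0,0],"delta_rot": [0,0,0]},
    {"offset": [0,0,0],"delta_rot": [0,0,0]},
    {"offset": [0,0,0],"delta_rot": [0,0,0]},
    {"offset": [0,0,-0.4],"delta_rot": [0,0,0]},
    {"offset": [0,0,-1.2],"delta_rot": [0,0,0]},
    {"offset": [0,0,-2],"delta_rot": [0,0,0]},
    {"offset": [0,0,-2.6],"delta_rot": [0,0,0]},
    {"offset": [0,0,-2.6],"delta_rot": [0,0,0]},
    {"offset": [0,0,-2.6],"delta_rot": [0,0,0]}
  ],
  "hand": 0,
  "force": 40
}}

```text
clock: 18.0
position: [376.9, -266.8, 324.3]
tcp_rot: [0.001, 0.983, 0.182, 0.001]
contact_force: [-1.2, 1.1, -3.0]
gripper_width: 55.4
grasp_force: 42.7
```

```bash
python3 -c "
from h import *
plan((635.9,51.0,325,104),(635.9,51.0,325,195.2))"
```

```text
off [7.113, -4.08, -0.009] rot [0.02, 0.0, -13.83] rows>= 9.7
off [7.113, -4.08, -0.009] rot [0.02, 0.02, -29.03] rows>= 10.6
```

{"name": "send_rows", "arguments": {
  "plan": [
    {"offset": [0.6,-0.3,0],"delta_rot": [0,0,-1.4]},
    {"offset": [1.3,-0.7,0],"delta_rot": [0,0,-2.8]},
    {"offset": [2,-1.1,0],"delta_rot": [0,0,-4.2]},
    {"offset": [2.8,-1.6,0],"delta_rot": [0,0,-5.6]},
    {"offset": [3.6,-2.1,0],"delta_rot": [0,0,-7]},
    {"offset": [4.4,-2.5,0],"delta_rot": [0,0,-8.4]},
    {"offset": [5.2,-3,0],"delta_rot": [0,0,-9.8]},
    {"offset": [6,-3.4,0],"delta_rot": [0,0,-11.2]},
    {"offset": [6.7,-3.8,0],"delta_rot": [0,0,-12.6]},
    {"offset": [7.11,-4.08,0],"delta_rot": [0,0,-14]},
    {"offset": [7.11,-4.08,0],"delta_rot": [0,0,-15.4]},
    {"offset": [7.11,-4.08,0],"delta_rot": [0,0,-16.8]}
  ]
}}

```text
clock: 19.2
position: [635.5, 52.2, 320.3]
tcp_rot: [-0.002, 0.483, 0.876, -0.002]
contact_force: [-0.4, -0.7, -1.6]
gripper_width: 55.0
grasp_force: 42.7
```

```bash
python3 -c "
from h import *
plan((635.9,51.0,325,195.2),(635.9,51.0,268,195.2))"
```

```text
off [-0.024, -0.007, -0.094] rot [-0.03, -0.05, -12.16] rows>= 8.5
off [-0.026, -0.002, 1.046] rot [-0.03, -0.05, -12.16] rows>= 1.1
```

{"name": "send_rows", "arguments": {
  "plan": [
    {"offset": [0,0,0],"delta_rot": [0,0,-1.4]},
    {"offset": [0,0,0],"delta_rot": [0,0,-2.8]},
    {"offset": [0,0,0],"delta_rot": [0,0,-4.2]},
    {"offset": [0,0,0],"delta_rot": [0,0,-5.6]},
    {"offset": [-0.02,0,0],"delta_rot": [0,0,-7]},
    {"offset": [-0.02,0,0],"delta_rot": [0,0,-8.4]},
    {"offset": [-0.02,0,0],"delta_rot": [0,0,-9.8]},
    {"offset": [-0.02,0,0],"delta_rot": [0,0,-11.2]},
    {"offset": [-0.02,0,0.3],"delta_rot": [-0.03,-0.05,-12.16]},
    {"offset": [-0.02,0,0.7],"delta_rot": [-0.03,-0.05,-12.16]},
    {"offset": [-0.02,0,0.95],"delta_rot": [-0.03,-0.05,-12.16]},
    {"offset": [-0.02,0,0.95],"delta_rot": [-0.03,-0.05,-12.16]}
  ]
}}

```text
clock: 20.4
position: [634.8, 50.0, 272.1]
tcp_rot: [-0.001, -0.128, 0.992, 0.0]
contact_force: [-0.4, -1.2, -1.9]
gripper_width: 55.5
grasp_force: 42.7
```

```bash
python3 -c "
from h import *
r.grab_frame('top')
print(tool()[1].round(1),np.degrees(yaw()))
plan((635.9,51.0,242,195.2))"
```

```text
[635.5  50.  274. ] -165.25093562437735
off [-0.012, 0.017, 0.64] rot [-0.0, 0.01, -0.08] rows>= 0.6
```

{"name": "send_rows", "arguments": {
  "plan": [
    {"offset": [-0.01,0.01,0.2],"delta_rot": [0,0,-0.08]},
    {"offset": [-0.01,0.01,0.35],"delta_rot": [0,0,-0.08]},
    {"offset": [-0.01,0.01,0.45],"delta_rot": [0,0,-0.08]},
    {"offset": [-0.01,0.01,0.52],"delta_rot": [0,0,-0.08]},
    {"offset": [-0.01,0.01,0.58],"delta_rot": [0,0,-0.08]},
    {"offset": [-0.01,0.01,0.62],"delta_rot": [0,0,-0.08]},
    {"offset": [-0.01,0.01,0.64],"delta_rot": [0,0,-0.08]},
    {"offset": [-0.01,0.01,0.64],"delta_rot": [0,0,-0.08]},
    {"offset": [-0.01,0.01,0.64],"delta_rot": [0,0,-0.08]}
  ]
}}

```text
clock: 21.35
position: [637.1, 50.8, 245.1]
tcp_rot: [0.004, -0.133, 0.991, -0.0]
contact_force: [0.1, -0.7, -2.6]
gripper_width: 55.2
grasp_force: 42.7
```

{"name": "send_rows", "arguments": {
  "plan": [
    {"offset": [0.01,0,0.03],"delta_rot": [0,0,0]},
    {"offset": [0.01,0,0.06],"delta_rot": [0,0,0]},
    {"offset": [0.01,0,0.06],"delta_rot": [0,0,0]},
    {"offset": [0.01,0,0.06],"delta_rot": [0,0,0]}
  ]
}}

```text
clock: 21.75
position: [636.7, 50.7, 243.3]
tcp_rot: [0.004, -0.133, 0.991, -0.0]
contact_force: [-1.5, 0.3, 5.4]
gripper_width: 55.2
grasp_force: 43.6
```

{"name": "send_rows", "arguments": {
  "plan": [
    {"offset": [0,0,-0.04],"delta_rot": [0,0,0]},
    {"offset": [0,0,-0.04],"delta_rot": [0,0,0]},
    {"offset": [0,0,-0.04],"delta_rot": [0,0,0]},
    {"offset": [0,0,-0.04],"delta_rot": [0,0,0]},
    {"offset": [0,0,-0.04],"delta_rot": [0,0,0]},
    {"offset": [0,0,-0.8],"delta_rot": [0,0,0]},
    {"offset": [0,0.7,-1.8],"delta_rot": [0,0,0]},
    {"offset": [0,1.5,-2.8],"delta_rot": [0,0,0]},
    {"offset": [0,1.5,-3.2],"delta_rot": [0,0,0]},
    {"offset": [0,1.5,-3.2],"delta_rot": [0,0,0]},
    {"offset": [0,1.5,-3.2],"delta_rot": [0,0,0]}
  ],
  "hand": 1
}}

```text
clock: 22.85
position: [615.8, 123.5, 403.1]
tcp_rot: [0.005, -0.133, 0.991, -0.0]
contact_force: [-0.7, -0.6, -1.0]
gripper_width: 85.4
grasp_force: 0.0
```

```bash
python3 - <<'E'
from h import *
im,c=look("wrist","n3");print(tool()[1].round(1))
for k in(1.1,1.25):
    p,e=fitring(im,c,(636,50),48,yaws=[.25],k=k);print(p[:2].round(1),np.degrees(p[2]),e)
show(im,c,[pose(p,kidney(z=84)),pose((639.6,-12.5,np.radians(6.18)),np.array([(85,136,30),(85,-136,30),(-85,-136,30),(-85,136,30.)]))],"n3")
plan((475.7,-397.4,350,57))
E
```

```text
[615.6 122.9 401.3]
[634.   53.7] 13.370093008416372 0.07082273066043854
[633.7  53.6] 13.09996714687221 0.05599980056285858
off [5.444, -9.302, 1.005] rot [0.06, 0.04, 23.04] rows>= 16.1
```

View pics/n3.png

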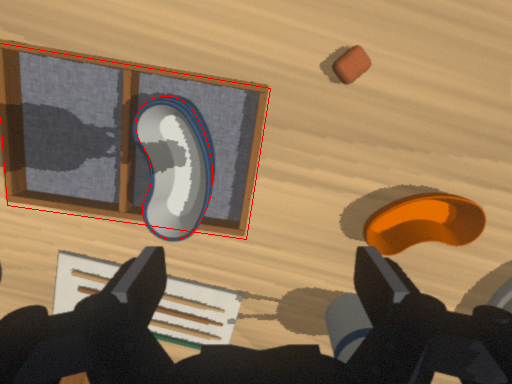

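The stack shows four evenly spaced rims, all nested. Rib case next; the plan above used the wrong yaw, so I recompute it.

```bash
python3 -c "
from h import *
plan((475.7,-397.4,350,146.4))"
```

```text
off [5.444, -9.302, 1.005] rot [0.01, 0.06, 8.14] rows>= 10.8
```

{"name": "send_rows", "arguments": {
  "plan": [
    {"offset": [0.4,-0.8,0],"delta_rot": [0,0,0.8]},
    {"offset": [0.9,-1.6,0],"delta_rot": [0,0,1.6]},
    {"offset": [1.4,-2.4,0],"delta_rot": [0,0,2.4]},
    {"offset": [1.9,-3.3,0],"delta_rot": [0,0,3.2]},
    {"offset": [2.4,-4.1,0.2],"delta_rot": [0,0,4]},
    {"offset": [2.9,-5,0.4],"delta_rot": [0,0,4.8]},
    {"offset": [3.4,-5.8,0.6],"delta_rot": [0,0,5.6]},
    {"offset": [3.9,-6.7,0.8],"delta_rot": [0,0,6.4]},
    {"offset": [4.4,-7.5,1],"delta_rot": [0,0,7.2]},
    {"offset": [4.9,-8.4,1],"delta_rot": [0.01,0.06,8.14]},
    {"offset": [5.44,-9.3,1],"delta_rot": [0.01,0.06,8.14]},
    {"offset": [5.44,-9.3,1],"delta_rot": [0.01,0.06,8.14]}
  ]
}}

```text
clock: 24.1
position: [472.6, -402.8, 347.3]
tcp_rot: [-0.002, 0.293, 0.956, 0.0]
contact_force: [1.2, 0.8, 0.3]
gripper_width: 85.7
grasp_force: 0.0
```

```bash
cat >> h.py <<'E'
def boxmask(im,n):
    f=cv2.GaussianBlur(im,(3,3),0).astype(float);R,G,B=f[...,0],f[...,1],f[...,2]
    return (G>1.3*R)&(G>B) if n=="rib" else B>.9*R
def boxgo(n,xy,yaws,fn,tz):
    """colour silhouette fit of a box; tz: grip TCP height"""
    im,c=look("wrist",fn);h=BOX[n][2]
    m=near(boxmask(im,n),c,xy,h/2,75);m=cv2.morphologyEx(m,cv2.MORPH_CLOSE,np.ones((9,9)))
    cs,_=cv2.findContours(m,cv2.RETR_EXTERNAL,cv2.CHAIN_APPROX_NONE);hu=cv2.convexHull(max(cs,key=cv2.contourArea))
    m[:]=0;cv2.fillPoly(m,[hu],1)
    p,e=fit(m.astype(np.float32),c,[box_corners(n)],True,xy,yaws);a=np.degrees(p[2])
    print(n,p[:2].round(1),a.round(1),"err",round(e,3),"tcp",tool()[1].round(1))
    show(im,c,faces(p,n),fn);plan((p[0],p[1],tz,a))
def faces(p,n,z0=0):
    a,b,h=BOX[n];q=np.array([(a,b),(-a,b),(-a,-b),(a,-b)])/2
    return [pose(p,np.c_[q,np.full(4,z+z0)]) for z in(0,h)]
E
python3 - <<'E'
from h import *
y=np.radians(np.arange(116,177,10))
boxgo("rib",(475.7,-397.4),y,"rib1",196)
E
```

```text
rib [ 474.5 -396. ] 146.9 err 0.043 tcp [ 473.2 -401.2  347.4]
off [0.024, 0.099, 3.029] rot [0.0, -0.04, -0.14] rows>= 3.0
```

View pics/rib1.png

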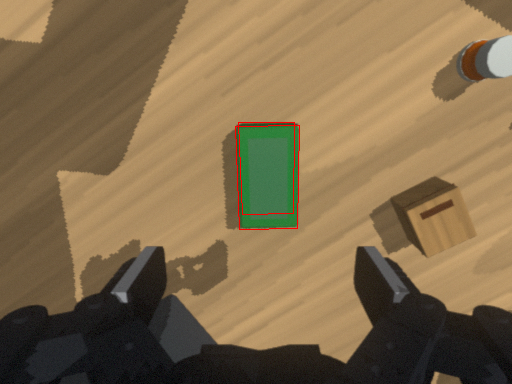

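The rib case fit is good, at (268,176), with the stamp box at (435,215). Now I grip it.

{"name": "send_rows", "arguments": {
  "plan": [
    {"offset": [0.02,0.1,1],"delta_rot": [0,-0.04,-0.14]},
    {"offset": [0.02,0.1,2],"delta_rot": [0,-0.04,-0.14]},
    {"offset": [0.02,0.1,2.6],"delta_rot": [0,-0.04,-0.14]},
    {"offset": [0.02,0.1,2.9],"delta_rot": [0,-0.04,-0.14]},
    {"offset": [0.02,0.1,3.03],"delta_rot": [0,-0.04,-0.14]},
    {"offset": [0.02,0.1,3.03],"delta_rot": [0,-0.04,-0.14]},
    {"offset": [0.02,0.1,3.03],"delta_rot": [0,-0.04,-0.14]},
    {"offset": [0.02,0.1,3.03],"delta_rot": [0,-0.04,-0.14]}
  ]
}}

```text
clock: 24.95
position: [478.5, -392.7, 200.5]
tcp_rot: [0.003, 0.282, 0.959, -0.001]
contact_force: [0.9, 0.2, -0.2]
gripper_width: 85.1
grasp_force: 0.0
```

{"name": "send_rows", "arguments": {
  "plan": [
    {"offset": [0,0,0],"delta_rot": [0,0,0]},
    {"offset": [0,0,0],"delta_rot": [0,0,0]},
    {"offset": [0,0,0],"delta_rot": [0,0,0]},
    {"offset": [0,0,0],"delta_rot": [0,0,0]},
    {"offset": [0,0,0],"delta_rot": [0,0,0]},
    {"offset": [0,0,0],"delta_rot": [0,0,0]},
    {"offset": [0,0,-0.4],"delta_rot": [0,0,0]},
    {"offset": [0,0,-1.2],"delta_rot": [0,0,0]},
    {"offset": [0,0,-2],"delta_rot": [0,0,0]},
    {"offset": [0,0,-2.6],"delta_rot": [0,0,0]},
    {"offset": [0,0,-2.6],"delta_rot": [0,0,0]},
    {"offset": [0,0,-2.6],"delta_rot": [0,0,0]}
  ],
  "hand": 0,
  "force": 50
}}

```text
clock: 26.15
position: [477.3, -392.1, 328.9]
tcp_rot: [0.002, 0.282, 0.959, -0.0]
contact_force: [-0.2, 0.2, -2.9]
gripper_width: 52.7
grasp_force: 53.4
```

```bash
cat >> h.py <<'E'
def camat(pos,q):
    c=r.calibration("wrist");H=np.array(c["hand_eye"]);R=Ro.from_quat([*q[1:],q[0]]).as_matrix()
    Rc=R@H[:3,:3];tc=R@H[:3,3]+np.array(pos);return (c["fx"],c["fy"],c["cx"],c["cy"]),Rc.T,-Rc.T@tc
def edgefit(im,c,quads,p0,span=(8,8,3),prefer=None):
    """slide projected line loops onto image edges: gradient across each line, bilinear"""
    g=cv2.GaussianBlur(im,(0,0),1.2).astype(np.float32)
    gx=np.abs(cv2.Sobel(g,cv2.CV_32F,1,0)).max(2);gy=np.abs(cv2.Sobel(g,cv2.CV_32F,0,1)).max(2)
    def f(p):
        s=0
        for q in quads:
            P=proj(c,pose((p[0],p[1],np.radians(p[2])),q))
            for a,b in zip(P,np.roll(P,-1,0)):
                t=np.linspace(.06,.94,60)[:,None];u=(a+(b-a)*t).astype(np.float32)
                ok=(u[:,0]>1)&(u[:,1]>1)&(u[:,0]<510)&(u[:,1]<382)
                if ok.sum()<10:continue
                n=np.array([b[1]-a[1],a[0]-b[0]]);n=np.abs(n/np.linalg.norm(n))
                m=lambda G:cv2.remap(G,u[:,0].copy(),u[:,1].copy(),cv2.INTER_LINEAR).ravel()
                s+=(np.minimum(m(gx)*n[0]+m(gy)*n[1],150)*ok).mean()
        return -s
    best=None
    G=[np.arange(-s,s+.1,st) for s,st in zip(span,(2,2,1))]
    o=min(((f(np.array(p0)+[i,j,k]),i,j,k) for i in G[0] for j in G[1] for k in G[2]))
    p=np.array(p0)+o[1:]
    m=minimize(f,p,method="Nelder-Mead",options=dict(initial_simplex=p+np.array([[0,0,0],[1.,0,0],[0,1.,0],[0,0,.5]]),xatol=.05,fatol=.01))
    return m.x,m.fun
CR=[np.array([(85,136,30),(85,-136,30),(-85,-136,30),(-85,136,30.)])]
E
python3 - <<'E'
from h import *
for fn,pos,q in(("w1",(573.5,-14.8,429),(.0005,1,.001,0)),("n1",(587.7,36.8,387.8),(0,.99,.138,.004)),("n2",(587.4,37.7,386.4),(0,.992,.124,.004)),("n3",(615.6,122.9,401.3),(.005,-.133,.991,0))):
    q=np.array(q)/np.linalg.norm(q);c=camat(pos,q);im=np.load(fn+".npy")
    p,e=edgefit(im,c,CR,(639.6,-12.5,6.2));print(fn,p.round(1),round(e))
plan((560,-150,330,186))
E
```

```text
w1 [639.8 -20.4   6. ] -510
n1 [637.5 -15.6   6.1] -417
n2 [637.4 -15.4   6.1] -422
n3 [635.6 -15.5   6. ] -348
off [1.229, 4.966, -0.023] rot [-0.01, 0.05, -6.46] rows>= 5.1
```

```bash
python3 -c "
from h import *
plan((625,-215,345,186))"
```

```text
off [-0.569, 4.576, -0.315] rot [-0.01, 0.05, -6.46] rows>= 4.6
```

{"name": "send_rows", "arguments": {
  "plan": [
    {"offset": [-0.1,0.7,-0.2],"delta_rot": [0,0.05,-1.2]},
    {"offset": [-0.2,1.6,-0.31],"delta_rot": [0,0.05,-2.4]},
    {"offset": [-0.3,2.5,-0.31],"delta_rot": [0,0.05,-3.6]},
    {"offset": [-0.4,3.3,-0.31],"delta_rot": [0,0.05,-4.8]},
    {"offset": [-0.5,4,-0.31],"delta_rot": [0,0.05,-5.8]},
    {"offset": [-0.57,4.4,-0.31],"delta_rot": [0,0.05,-6.46]},
    {"offset": [-0.57,4.58,-0.31],"delta_rot": [0,0.05,-6.46]},
    {"offset": [-0.57,4.58,-0.31],"delta_rot": [0,0.05,-6.46]},
    {"offset": [-0.57,4.58,-0.31],"delta_rot": [0,0.05,-6.46]},
    {"offset": [-0.57,4.58,-0.31],"delta_rot": [0,0.05,-6.46]},
    {"offset": [-0.57,4.58,-0.31],"delta_rot": [0,0.05,-6.46]},
    {"offset": [-0.57,4.58,-0.31],"delta_rot": [0,0.05,-6.46]}
  ]
}}

```text
clock: 27.35
position: [624.7, -216.0, 345.1]
tcp_rot: [-0.0, -0.051, 0.999, -0.0]
contact_force: [0.1, 0.0, -2.0]
gripper_width: 52.3
grasp_force: 53.4
```

```bash
cat >> h.py <<'E'
BAY=[np.array([(77,-10,30),(77,-128,30),(-77,-128,30),(-77,-10,30.)])]
def bay(p,x,y):
    a=np.radians(p[2]);return p[0]+np.cos(a)*x-np.sin(a)*y,p[1]+np.sin(a)*x+np.cos(a)*y
E
python3 - <<'E'
from h import *
im,c=look("wrist","cr1");print(tool()[1].round(1),np.degrees(yaw()),np.abs(r.get_obs()["joint_velocities"]).max())
p,e=edgefit(im,c,CR,(636.6,-15.5,6.1),(6,6,2));print(p.round(1),round(e))
p2,e2=edgefit(im,c,CR+BAY,(636.6,-15.5,6.1),(6,6,2));print(p2.round(1),round(e2))
a=p2.copy();a[2]=np.radians(a[2])
o=im.copy()
for q in CR+BAY:cv2.polylines(o,[np.round(proj(c,pose(a,q))).astype(int)],True,(255,0,0))
cv2.imwrite("pics/cr1.png",cv2.resize(o[:,:,::-1],(640,480)))
E
```

```text
[ 624.8 -215.8  345.1] -174.08106099526228 0.0035205844395676633
[635.6 -21.2   6. ] -294
[635.4 -15.5   6.7] -735
```

View pics/cr1.png

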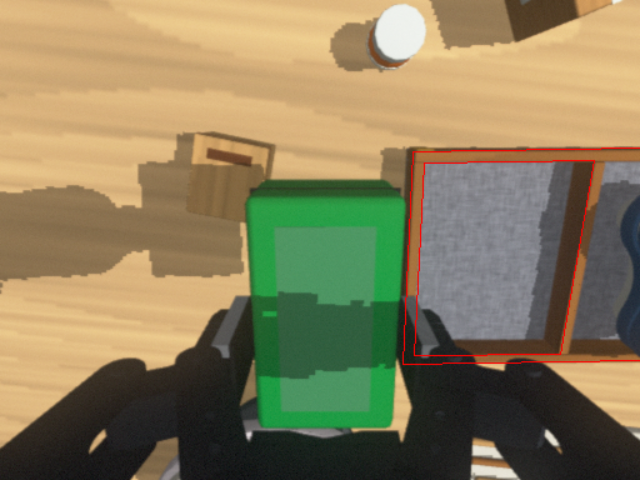

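The crate fit is very good and the rib case is held square. The crate is at (636.5, -15.5), yaw 6.3°. Now to place it next to the divider.

```bash
cat >> h.py <<'E'
CRATE=(636.5,-15.5,6.3)
E
python3 -c "
from h import *
x,y=bay(CRATE,-27.5,-40);print(x,y);plan((x,y,275,186.3),(x,y,220,186.3))"
```

```text
613.5554461686244 -58.276131773210935
off [-0.102, 3.158, 1.399] rot [-0.01, -0.01, -0.06] rows>= 3.5
off [-0.103, 3.159, 2.499] rot [-0.01, -0.01, -0.06] rows>= 1.1
```

{"name": "send_rows", "arguments": {
  "plan": [
    {"offset": [0,0.6,0],"delta_rot": [0,0,-0.06]},
    {"offset": [0,1.4,0.2],"delta_rot": [0,0,-0.06]},
    {"offset": [-0.1,2.2,0.6],"delta_rot": [0,0,-0.06]},
    {"offset": [-0.1,2.9,1],"delta_rot": [0,0,-0.06]},
    {"offset": [-0.1,3.16,1.4],"delta_rot": [0,0,-0.06]},
    {"offset": [-0.1,3.16,1.7],"delta_rot": [0,0,-0.06]},
    {"offset": [-0.1,3.16,1.9],"delta_rot": [0,0,-0.06]},
    {"offset": [-0.1,3.16,1.9],"delta_rot": [0,0,-0.06]},
    {"offset": [-0.1,3.16,1.9],"delta_rot": [0,0,-0.06]},
    {"offset": [-0.1,3.16,1.9],"delta_rot": [0,0,-0.06]}
  ]
}}

```text
clock: 28.4
position: [614.1, -58.1, 250.9]
tcp_rot: [0.001, -0.055, 0.998, -0.0]
contact_force: [-1.0, 0.3, -1.6]
gripper_width: 52.2
grasp_force: 53.5
```

```bash
python3 -c "
from h import *
x,y=bay(CRATE,-27.5,-40);print(tool()[1].round(1));plan((x,y,220,186.3),(x,y,206,186.3))"
```

```text
[614.1 -58.1 250.9]
off [0.012, -0.001, 0.618] rot [-0.01, 0.01, -0.0] rows>= 0.6
off [0.013, -0.001, 0.898] rot [-0.01, 0.01, -0.0] rows>= 0.3
```

{"name": "send_rows", "arguments": {
  "plan": [
    {"offset": [0.01,0,0.3],"delta_rot": [0,0,0]},
    {"offset": [0.01,0,0.55],"delta_rot": [0,0,0]},
    {"offset": [0.01,0,0.7],"delta_rot": [0,0,0]},
    {"offset": [0.01,0,0.8],"delta_rot": [0,0,0]},
    {"offset": [0.01,0,0.88],"delta_rot": [0,0,0]},
    {"offset": [0.01,0,0.92],"delta_rot": [0,0,0]},
    {"offset": [0.01,0,0.92],"delta_rot": [0,0,0]},
    {"offset": [0.01,0,0.92],"delta_rot": [0,0,0]}
  ]
}}

```text
clock: 29.2
position: [613.2, -57.5, 206.5]
tcp_rot: [0.001, -0.055, 0.998, -0.0]
contact_force: [-3.4, 0.8, 11.3]
gripper_width: 52.7
grasp_force: 54.8
```

{"name": "send_rows", "arguments": {
  "plan": [
    {"offset": [0,0,-0.04],"delta_rot": [0,0,0]},
    {"offset": [0,0,-0.04],"delta_rot": [0,0,0]},
    {"offset": [0,0,-0.04],"delta_rot": [0,0,0]},
    {"offset": [0,0,-0.04],"delta_rot": [0,0,0]},
    {"offset": [0,0,-0.6],"delta_rot": [0,0,0]},
    {"offset": [0,0,-1.5],"delta_rot": [0,0,0]},
    {"offset": [0,-0.8,-2.4],"delta_rot": [0,0,0]},
    {"offset": [0,-1.8,-2.9],"delta_rot": [0,0,0]},
    {"offset": [0,-2.8,-2.9],"delta_rot": [0,0,0]},
    {"offset": [0,-3.8,-2.9],"delta_rot": [0,0,0]},
    {"offset": [0,-4.5,-2.9],"delta_rot": [0,0,0]},
    {"offset": [0,-4.5,-2.9],"delta_rot": [0,0,0]}
  ],
  "hand": 0.78
}}

```text
clock: 30.4
position: [637.3, -287.6, 347.1]
tcp_rot: [-0.001, -0.052, 0.999, -0.001]
contact_force: [0.3, 0.8, -0.5]
gripper_width: 66.5
grasp_force: 0.0
```

```bash
python3 - <<'E'
from h import *
r.grab_frame("top");im,c=look("wrist","st1");print(tool()[1].round(1),np.degrees(yaw()))
a,b,h=BOX["stamp"];q=np.array([(a,b),(-a,b),(-a,-b),(a,-b)])/2
top=[np.c_[q,np.full(4,42.)]]
res=[]
for y0 in(157,169,181,193,205,217,229,241):
    p,e=edgefit(im,c,top,(605,-285,y0),(20,20,6));res.append((e,*p.round(1)));
for x in sorted(res):print(np.round(x,1))
p=min(res)[1:];p=(p[0],p[1],np.radians(p[2]))
o=im.copy();cv2.polylines(o,[np.round(proj(c,pose(p,top[0]))).astype(int)],True,(255,0,0))
u=proj(c,[605,-285,30])[0];x0=int(np.clip(u[0]-130,0,252));y0=int(np.clip(u[1]-100,0,184))
A=cv2.resize(o[y0:y0+200,x0:x0+260,::-1],(520,400));
# crate part for the rib placing
u=proj(c,[613,-58,40])[0];x0=int(np.clip(u[0]-140,0,252));y0=int(np.clip(u[1]-100,0,184))
B=cv2.resize(im[y0:y0+200,x0:x0+140 if 0 else x0+140,::-1],(280,400))
cv2.imwrite("pics/st1.png",np.hstack([A,B]))
E
```

```text
[ 637.7 -282.6  347.4] -173.79501385394167
[-283.5  596.6 -303.9  175.4]
[-283.5  596.6 -303.9  175.4]
[-283.5  596.5 -303.8  175.4]
[-240.8  599.3 -304.2  166.8]
[-173.   598.7 -302.8  248.9]
[-141.   605.1 -300.6  233.8]
[-128.2  611.3 -299.8  216.9]
[-120.5  607.3 -286.8  211. ]
```

View pics/st1.png

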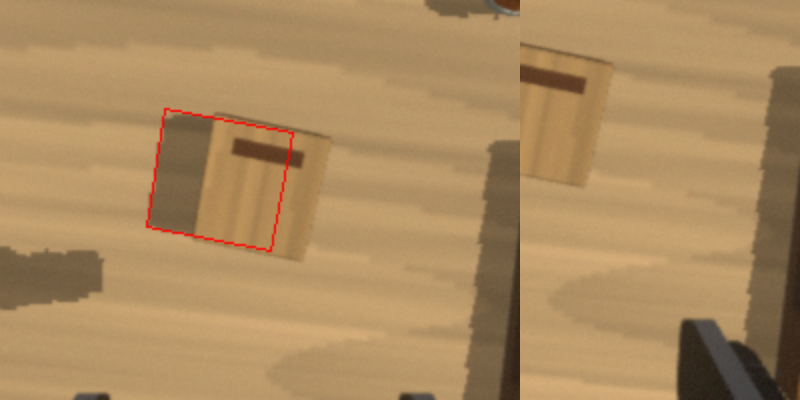

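The fit slid onto the shadow. In the crop, the box-top corners are at (217,113), (330,138), (302,260) and (194,238), so I use those.

```bash
python3 - <<'E'
from h import *
from scipy.optimize import least_squares as ls
R,t=tool();print(t.round(1))
im=np.load("st1.npy");c=camat((637.7,-282.6,347.4),(0,np.cos(np.radians(186.205/2)),np.sin(np.radians(186.205/2)),0))
u=proj(c,[605,-285,30])[0];x0=int(np.clip(u[0]-130,0,252));y0=int(np.clip(u[1]-100,0,184))
w=back(c,np.array([(217,113),(330,138),(302,260),(194,238)])/2-.25+[x0,y0],42)
print(w.round(1),np.linalg.norm(np.diff(np.r_[w,w[:1]],axis=0),axis=1).round(1))
m=w.mean(0)
for a,b in((50,54),(54,50)):
    q=np.array([(a,-b),(a,b),(-a,b),(-a,-b)])/2;best=[]
    for k in range(4):
        s=ls(lambda p:(pose(p,np.c_[np.roll(q,k,0),[42]*4])-w)[:,:2].ravel(),[m[0],m[1],2.9]);best.append((s.cost,*s.x[:2].round(1),np.degrees(s.x[2]).round(1)))
    print(a,min(best))
top=[np.c_[np.array([(50,54),(-50,54),(-50,-54),(50,-54)])/2,[42]*4]]
for y0 in (175,265):
    p,e=edgefit(im,c,top,(m[0],m[1],y0),(4,4,3));print(p.round(1),e)
E
```

```text
[ 637.7 -282.6  347.4]
[[ 569.7 -307.5   42. ]
 [ 574.6 -260.1   42. ]
 [ 627.2 -265.1   42. ]
 [ 622.5 -312.8   42. ]] [47.6 52.9 47.9 53.1]
50 (np.float64(4780.8353697718285), np.float64(598.5), np.float64(-286.4), np.float64(265.2))
54 (np.float64(4780.835369264788), np.float64(598.5), np.float64(-286.4), np.float64(-4.7))
[ 596.5 -281.   174.8] -238.80881453017588
[ 600.5 -283.5  264.5] -297.52310084152475
```

```bash
python3 -c "
from h import *
plan((599.5,-286.3,260,265),(599.5,-286.3,196,265))"
```

```text
off [0.763, 0.007, 1.75] rot [0.02, -0.01, -13.13] rows>= 9.2
off [0.759, 0.006, 3.03] rot [0.02, -0.01, -13.13] rows>= 1.3
```

{"name": "send_rows", "arguments": {
  "plan": [
    {"offset": [0.3,0,0.3],"delta_rot": [0,0,-1.4]},
    {"offset": [0.6,0,0.6],"delta_rot": [0,0,-2.8]},
    {"offset": [0.76,0,0.9],"delta_rot": [0,0,-4.2]},
    {"offset": [0.76,0,1.2],"delta_rot": [0,0,-5.6]},
    {"offset": [0.76,0,1.5],"delta_rot": [0,0,-7]},
    {"offset": [0.76,0,1.75],"delta_rot": [0,0,-8.4]},
    {"offset": [0.76,0,1.75],"delta_rot": [0,0,-9.8]},
    {"offset": [0.76,0,1.75],"delta_rot": [0,0,-11.2]},
    {"offset": [0.76,0,1.75],"delta_rot": [0,0,-12.6]},
    {"offset": [0.76,0,1.75],"delta_rot": [0.02,-0.01,-13.13]},
    {"offset": [0.76,0,1.75],"delta_rot": [0.02,-0.01,-13.13]},
    {"offset": [0.76,0,1.75],"delta_rot": [0.02,-0.01,-13.13]}
  ],
  "hand": 1
}}

```text
clock: 31.7
position: [600.4, -283.8, 261.5]
tcp_rot: [-0.0, -0.677, 0.736, -0.001]
contact_force: [-1.2, -0.4, 0.1]
gripper_width: 85.6
grasp_force: 0.0
```

```bash
python3 -c "
from h import *
r.grab_frame('top');print(tool()[1],np.degrees(yaw()));plan((599.5,-286.3,196,265))"
```

```text
[ 600.39436597 -284.14409375  261.45468195] -94.83343139293109
off [0.043, 0.015, 1.309] rot [-0.01, -0.01, 0.03] rows>= 1.3
```

{"name": "send_rows", "arguments": {
  "plan": [
    {"offset": [0.04,0.01,0.5],"delta_rot": [0,0,0]},
    {"offset": [0.04,0.01,1],"delta_rot": [0,0,0]},
    {"offset": [0.04,0.01,1.25],"delta_rot": [0,0,0]},
    {"offset": [0.04,0.01,1.31],"delta_rot": [0,0,0]},
    {"offset": [0.04,0.01,1.31],"delta_rot": [0,0,0]},
    {"offset": [0.04,0.01,1.31],"delta_rot": [0,0,0]},
    {"offset": [0.04,0.01,1.31],"delta_rot": [0,0,0]}
  ]
}}

```text
clock: 32.45
position: [600.3, -287.6, 197.4]
tcp_rot: [0.0, -0.676, 0.736, -0.002]
contact_force: [0.2, -0.4, 0.1]
gripper_width: 85.5
grasp_force: 0.0
```

{"name": "send_rows", "arguments": {
  "plan": [
    {"offset": [0,0,0],"delta_rot": [0,0,0]},
    {"offset": [0,0,0],"delta_rot": [0,0,0]},
    {"offset": [0,0,0],"delta_rot": [0,0,0]},
    {"offset": [0,0,0],"delta_rot": [0,0,0]},
    {"offset": [0,0,0],"delta_rot": [0,0,0]},
    {"offset": [0,0,0],"delta_rot": [0,0,0]}
  ],
  "hand": 0,
  "force": 50
}}

```text
clock: 33.05
position: [599.9, -287.5, 196.7]
tcp_rot: [0.0, -0.676, 0.736, -0.001]
contact_force: [-0.8, -0.2, 5.7]
gripper_width: 52.9
grasp_force: 55.2
```

{"name": "send_rows", "arguments": {
  "plan": [
    {"offset": [0,0,-0.4],"delta_rot": [0,0,0]},
    {"offset": [0,0,-1.2],"delta_rot": [0,0,0]},
    {"offset": [0,0,-2],"delta_rot": [0,0,0]},
    {"offset": [0,0,-2.2],"delta_rot": [0,0,2]},
    {"offset": [0,0,-2.2],"delta_rot": [0,0,3.4]},
    {"offset": [0,0,-2.2],"delta_rot": [0,0,4.8]},
    {"offset": [0,0,-2.2],"delta_rot": [0,0,6.2]},
    {"offset": [0,0,-2.2],"delta_rot": [0,0,7.6]},
    {"offset": [0,0,-2.2],"delta_rot": [0,0,9]},
    {"offset": [0,0,-2.2],"delta_rot": [0,0,10.4]},
    {"offset": [0,0,-2.2],"delta_rot": [0,0,11.8]},
    {"offset": [0,0,-2.2],"delta_rot": [0,0,13.1]}
  ]
}}

```text
clock: 34.25
position: [599.2, -287.0, 304.4]
tcp_rot: [-0.001, -0.065, 0.998, -0.0]
contact_force: [0.4, 0.6, -1.2]
gripper_width: 52.6
grasp_force: 54.5
```

```bash
python3 -c "
from h import *
x,y=bay(CRATE,49.5,-40);print(x,y,tool()[1]);plan((x,y,300,186.3),(x,y,220,186.3))"
```

```text
690.0904397386732 -49.82658981920045 [ 599.2400556  -287.01099245  304.43084011]
off [-2.416, 4.469, 0.086] rot [0.0, -0.01, 0.19] rows>= 5.1
off [-2.418, 4.468, 1.686] rot [0.0, -0.01, 0.19] rows>= 1.6
```

{"name": "send_rows", "arguments": {
  "plan": [
    {"offset": [-0.4,0.8,0.08],"delta_rot": [0,0,0.19]},
    {"offset": [-0.8,1.6,0.08],"delta_rot": [0,0,0.19]},
    {"offset": [-1.3,2.4,0.08],"delta_rot": [0,0,0.19]},
    {"offset": [-1.7,3.2,0.08],"delta_rot": [0,0,0.19]},
    {"offset": [-2.2,4,0.08],"delta_rot": [0,0,0.19]},
    {"offset": [-2.42,4.47,0.3],"delta_rot": [0,0,0.19]},
    {"offset": [-2.42,4.47,0.8],"delta_rot": [0,0,0.19]},
    {"offset": [-2.42,4.47,1.1],"delta_rot": [0,0,0.19]},
    {"offset": [-2.42,4.47,1.1],"delta_rot": [0,0,0.19]},
    {"offset": [-2.42,4.47,1.1],"delta_rot": [0,0,0.19]},
    {"offset": [-2.42,4.47,1.1],"delta_rot": [0,0,0.19]},
    {"offset": [-2.42,4.47,1.1],"delta_rot": [0,0,0.19]}
  ]
}}

```text
clock: 35.45
position: [689.6, -49.9, 252.1]
tcp_rot: [0.002, -0.058, 0.998, -0.001]
contact_force: [-0.3, -0.8, -1.1]
gripper_width: 52.5
grasp_force: 54.5
```

```bash
python3 - <<'E'
from h import *
im,c=look("wrist","pl2");x,y=bay(CRATE,49.5,-40);print(tool()[1].round(1),np.degrees(yaw()));plan((x,y,202,186.3))
# rib as seen placed (green mask, in world at z=46)
m=boxmask(im,"rib").astype(np.uint8);cs,_=cv2.findContours(m,cv2.RETR_EXTERNAL,cv2.CHAIN_APPROX_SIMPLE);k=max(cs,key=cv2.contourArea)
b=cv2.boxPoints(cv2.minAreaRect(k));w=back(c,b,46)[:,:2]-np.array(CRATE[:2]);a=np.radians(-CRATE[2])
print(cv2.contourArea(k),b.round(),(w@np.array([[np.cos(a),np.sin(a)],[-np.sin(a),np.cos(a)]])).round(1))
E
```

```text
[689.5 -49.8 252. ] -173.38466297596096
off [-0.008, 0.001, 1.001] rot [-0.02, 0.03, 0.05] rows>= 1.0
17367.5 [[208.   0.]
 [318.   0.]
 [318. 170.]
 [208. 170.]] [[-67.2 -65.5]
 [-67.5 -12.7]
 [ 16.2  -7.9]
 [ 16.5 -69.1]]
```

{"name": "send_rows", "arguments": {
  "plan": [
    {"offset": [0,0,0.3],"delta_rot": [0,0,0.05]},
    {"offset": [0,0,0.55],"delta_rot": [0,0,0.05]},
    {"offset": [0,0,0.75],"delta_rot": [0,0,0.05]},
    {"offset": [0,0,0.87],"delta_rot": [0,0,0.05]},
    {"offset": [0,0,0.95],"delta_rot": [0,0,0.05]},
    {"offset": [0,0,1.01],"delta_rot": [0,0,0.05]},
    {"offset": [0,0,1.01],"delta_rot": [0,0,0.05]},
    {"offset": [0,0,1.01],"delta_rot": [0,0,0.05]}
  ]
}}

```text
clock: 36.3
position: [688.8, -49.4, 202.8]
tcp_rot: [0.001, -0.055, 0.998, -0.001]
contact_force: [-6.4, -0.1, 9.6]
gripper_width: 53.0
grasp_force: 55.7
```

{"name": "send_rows", "arguments": {
  "plan": [
    {"offset": [0,0,-0.03],"delta_rot": [0,0,0]},
    {"offset": [0,0,-0.03],"delta_rot": [0,0,0]},
    {"offset": [0,0,-0.03],"delta_rot": [0,0,0]},
    {"offset": [0,0,-0.03],"delta_rot": [0,0,0]},
    {"offset": [0,0,-0.8],"delta_rot": [0,0,0]},
    {"offset": [0,0,-1.8],"delta_rot": [0,0,0]},
    {"offset": [0.5,0,-2.7],"delta_rot": [0,0,0]},
    {"offset": [1.3,0,-3.4],"delta_rot": [0,0,-0.8]},
    {"offset": [2.2,-0.1,-3.7],"delta_rot": [0,0,-1.8]},
    {"offset": [3.1,-0.2,-3.7],"delta_rot": [0,0,-2.8]},
    {"offset": [4.1,-0.3,-3.7],"delta_rot": [0,0,-3.8]},
    {"offset": [5,-0.34,-3.7],"delta_rot": [0,0,-4.2]}
  ],
  "hand": 0.78
}}

```text
clock: 37.5
position: [440.2, -94.1, 385.1]
tcp_rot: [0.001, -0.273, 0.962, -0.001]
contact_force: [-1.5, -0.2, 0.8]
gripper_width: 66.7
grasp_force: 0.0
```

{"name": "send_rows", "arguments": {
  "plan": [
    {"offset": [0,0,0],"delta_rot": [0,0,0]},
    {"offset": [0,0,0],"delta_rot": [0,0,0]},
    {"offset": [0,0,0],"delta_rot": [0,0,0]},
    {"offset": [0,0,0],"delta_rot": [0,0,0]},
    {"offset": [0,0,0],"delta_rot": [0,0,0]}
  ],
  "hand": 1
}}

```text
clock: 38.0
position: [443.6, -93.7, 384.8]
tcp_rot: [0.0, -0.272, 0.962, -0.001]
contact_force: [-0.5, -0.7, -0.1]
gripper_width: 85.5
grasp_force: 0.0
```

```bash
cat >> h.py <<'E'
def tops(n,z0=0):
    a,b,h=BOX[n];q=np.array([(a,b),(-a,b),(-a,-b),(a,-b)])/2;return [np.c_[q,[h+z0]*4]]
E
python3 - <<'E'
from h import *
im,c=look("wrist","ti1");print(tool()[1].round(1),np.degrees(yaw()).round(2),np.abs(r.get_obs()["joint_velocities"]).max().round(3))
f=im.astype(float);m=((f[...,2]>.78*f[...,0])&(f[...,0]>120)).astype(np.uint8)
u=proj(c,[438,-95,76])[0];w=np.zeros_like(m);cv2.circle(w,tuple(u.astype(int)),90,1,-1);m*=w
n,l,st,ce=cv2.connectedComponentsWithStats(m);
for i in 1+np.argsort(-st[1:,4])[:3]:
    b=cv2.boxPoints(cv2.minAreaRect(np.argwhere(l==i)[:,::-1].astype(np.float32)));W=back(c,b,76)
    e=np.diff(np.r_[W,W[:1]],axis=0)[:,:2];k=np.argmax(np.linalg.norm(e,axis=1))
    print(u,st[i],W[:,:2].mean(0).round(1),np.linalg.norm(e,axis=1).round(1),np.degrees(np.arctan2(*e[k][::-1])))
for y0 in(200,212):
    p,e=edgefit(im,c,tops("tile"),(438,-95,y0),(16,16,8));print(p.round(1),e)
E
```

```text
[443.4 -93.7 384.7] -148.42 0.009
[262.03538633 173.88383119] [ 254  129   26   91 1806] [437.9 -90.8] [82.7 17.5 82.8 19. ] 28.689316021537707
[262.03538633 173.88383119] [175 150   7  10  20] [ 461.3 -166.4] [1.9 9.2 1.9 9.2] -119.8926324761684
[262.03538633 173.88383119] [172 163   3  11  20] [ 474.5 -164.4] [9.3 1.6 9.3 1.6] 21.61623910426318
[437.7 -90.3 207.4] -374.21272649349
[437.7 -90.3 207.4] -374.21272649349
```

The tape is 82.7 mm long, matching the lid's 82 mm, and the edge fit agrees: (438, -90), yaw 208°. I grip it now.

```bash
python3 -c "
from h import *
plan((438.5,-90.2,300,208),(438.5,-90.2,220,208))
x,y=bay(CRATE,-33.5,-98);print(x,y)"
```

```text
off [0.048, 0.113, 1.694] rot [-0.01, 0.0, 0.6] rows>= 1.7
off [0.048, 0.116, 3.294] rot [-0.01, 0.0, 0.6] rows>= 1.6
613.9562704791739 -116.58427305615763
```

{"name": "send_rows", "arguments": {
  "plan": [
    {"offset": [0.05,0.11,1],"delta_rot": [0,0,0.6]},
    {"offset": [0.05,0.11,2],"delta_rot": [0,0,0.6]},
    {"offset": [0.05,0.11,2.8],"delta_rot": [0,0,0.6]},
    {"offset": [0.05,0.11,3.2],"delta_rot": [0,0,0.6]},
    {"offset": [0.05,0.11,3.29],"delta_rot": [0,0,0.6]},
    {"offset": [0.05,0.11,3.29],"delta_rot": [0,0,0.6]},
    {"offset": [0.05,0.11,3.29],"delta_rot": [0,0,0.6]},
    {"offset": [0.05,0.11,3.29],"delta_rot": [0,0,0.6]}
  ]
}}

```text
clock: 38.85
position: [438.7, -90.8, 221.9]
tcp_rot: [0.002, -0.242, 0.97, -0.001]
contact_force: [0.1, -0.3, 0.9]
gripper_width: 85.6
grasp_force: 0.0
```

{"name": "send_rows", "arguments": {
  "plan": [
    {"offset": [0,0,0],"delta_rot": [0,0,0]},
    {"offset": [0,0,0],"delta_rot": [0,0,0]},
    {"offset": [0,0,0],"delta_rot": [0,0,0]},
    {"offset": [0,0,0],"delta_rot": [0,0,0]},
    {"offset": [0,0,0],"delta_rot": [0,0,0]},
    {"offset": [0,0,0],"delta_rot": [0,0,0]}
  ],
  "hand": 0,
  "force": 60
}}

```text
clock: 39.45
position: [438.0, -90.7, 221.4]
tcp_rot: [0.001, -0.242, 0.97, -0.001]
contact_force: [0.0, 0.5, 5.4]
gripper_width: 53.2
grasp_force: 65.0
```

{"name": "send_rows", "arguments": {
  "plan": [
    {"offset": [0,0,-0.4],"delta_rot": [0,0,0]},
    {"offset": [0,0,-1.2],"delta_rot": [0,0,0]},
    {"offset": [0,0,-2],"delta_rot": [0,0,0]},
    {"offset": [0,0,-2.4],"delta_rot": [0,0,0]},
    {"offset": [0,0,-2.4],"delta_rot": [0,0,1]},
    {"offset": [0,0,-2.4],"delta_rot": [0,0,2.2]},
    {"offset": [0,0,-2.4],"delta_rot": [0,0,3.6]},
    {"offset": [0,0,-2.4],"delta_rot": [0,0,3.6]},
    {"offset": [0,0,-2.4],"delta_rot": [0,0,3.6]}
  ]
}}

```text
clock: 40.35
position: [437.1, -90.4, 339.9]
tcp_rot: [-0.0, -0.057, 0.998, -0.0]
contact_force: [-0.3, -0.4, -3.9]
gripper_width: 52.8
grasp_force: 64.7
```

```bash
python3 -c "
from h import *
x,y=bay(CRATE,-33.5,-98);plan((x,y,335,186.3),(x,y,270,186.3))"
```

```text
off [-3.454, -0.922, 0.098] rot [-0.01, -0.0, 0.04] rows>= 3.6
off [-3.455, -0.921, 1.398] rot [-0.01, -0.0, 0.04] rows>= 1.3
```

{"name": "send_rows", "arguments": {
  "plan": [
    {"offset": [-0.6,-0.2,0.1],"delta_rot": [0,0,0.04]},
    {"offset": [-1.4,-0.4,0.1],"delta_rot": [0,0,0.04]},
    {"offset": [-2.2,-0.6,0.1],"delta_rot": [0,0,0.04]},
    {"offset": [-3,-0.8,0.1],"delta_rot": [0,0,0.04]},
    {"offset": [-3.45,-0.92,0.3],"delta_rot": [0,0,0.04]},
    {"offset": [-3.45,-0.92,0.8],"delta_rot": [0,0,0.04]},
    {"offset": [-3.45,-0.92,1.2],"delta_rot": [0,0,0.04]},
    {"offset": [-3.45,-0.92,1.2],"delta_rot": [0,0,0.04]},
    {"offset": [-3.45,-0.92,1.2],"delta_rot": [0,0,0.04]},
    {"offset": [-3.45,-0.92,1.2],"delta_rot": [0,0,0.04]},
    {"offset": [-3.45,-0.92,1.2],"delta_rot": [0,0,0.04]}
  ]
}}

```text
clock: 41.45
position: [614.6, -117.3, 282.5]
tcp_rot: [0.002, -0.054, 0.999, -0.001]
contact_force: [0.8, -0.7, -3.7]
gripper_width: 53.0
grasp_force: 64.5
```

```bash
python3 -c "
from h import *
x,y=bay(CRATE,-33.5,-98);print(tool()[1].round(1),np.degrees(yaw()));plan((x,y,226,186.3))"
```

```text
[ 614.6 -117.3  282.5] -173.8639843806343
off [0.015, 0.018, 1.129] rot [-0.02, 0.04, -0.03] rows>= 1.1
```

{"name": "send_rows", "arguments": {
  "plan": [
    {"offset": [0.01,0,0.4],"delta_rot": [0,0.04,0]},
    {"offset": [0.01,0,0.7],"delta_rot": [0,0.04,0]},
    {"offset": [0.01,0,0.9],"delta_rot": [0,0.04,0]},
    {"offset": [0.01,0,1.03],"delta_rot": [0,0.04,0]},
    {"offset": [0.01,0,1.1],"delta_rot": [0,0.04,0]},
    {"offset": [0.01,0,1.14],"delta_rot": [0,0.04,0]},
    {"offset": [0.01,0,1.14],"delta_rot": [0,0.04,0]},
    {"offset": [0.01,0,1.14],"delta_rot": [0,0.04,0]}
  ]
}}

```text
clock: 42.25
position: [613.3, -117.3, 227.5]
tcp_rot: [-0.001, -0.053, 0.999, -0.001]
contact_force: [-8.2, 0.9, 13.0]
gripper_width: 52.5
grasp_force: 66.6
```

{"name": "send_rows", "arguments": {
  "plan": [
    {"offset": [0,0,-0.03],"delta_rot": [0,0,0]},
    {"offset": [0,0,-0.03],"delta_rot": [0,0,0]},
    {"offset": [0,0,-0.03],"delta_rot": [0,0,0]},
    {"offset": [0,0,-0.03],"delta_rot": [0,0,0]},
    {"offset": [0,0,-0.8],"delta_rot": [0,0,0]},
    {"offset": [0,0,-1.8],"delta_rot": [0,0,0]},
    {"offset": [0,0,-2.8],"delta_rot": [0,0,0]},
    {"offset": [0.3,0.6,-3.2],"delta_rot": [0,0,1.3]},
    {"offset": [0.7,1.4,-3.2],"delta_rot": [0,0,2.6]},
    {"offset": [1.1,2.2,-3.2],"delta_rot": [0,0,3.9]},
    {"offset": [1.5,3,-3.2],"delta_rot": [0,0,5.2]},
    {"offset": [1.9,3.8,-3.2],"delta_rot": [0,0,6.5]}
  ],
  "hand": 0.78
}}

```text
clock: 43.45
position: [498.4, 63.0, 383.7]
tcp_rot: [-0.001, 0.286, 0.958, -0.001]
contact_force: [0.0, 2.1, 0.6]
gripper_width: 66.7
grasp_force: 0.0
```

```bash
python3 -c "
from h import *
plan((377,237,385,120))"
```

```text
off [3.939, 1.58, -0.024] rot [-0.03, -0.01, 4.46] rows>= 4.2
```

{"name": "send_rows", "arguments": {
  "plan": [
    {"offset": [0.8,0.3,0],"delta_rot": [0,0,1.2]},
    {"offset": [1.6,0.6,0],"delta_rot": [0,0,2.4]},
    {"offset": [2.4,0.9,0],"delta_rot": [0,0,3.6]},
    {"offset": [3.3,1.3,0],"delta_rot": [0,0,4.46]},
    {"offset": [3.9,1.55,0],"delta_rot": [0,0,4.46]},
    {"offset": [3.9,1.55,0],"delta_rot": [0,0,4.46]},
    {"offset": [3.9,1.55,0],"delta_rot": [0,0,4.46]},
    {"offset": [3.9,1.55,0],"delta_rot": [0,0,4.46]},
    {"offset": [3.9,1.55,0],"delta_rot": [0,0,4.46]},
    {"offset": [3.9,1.55,0],"delta_rot": [0,0,4.46]}
  ],
  "hand": 1
}}

```text
clock: 44.45
position: [378.4, 231.9, 383.7]
tcp_rot: [-0.001, 0.498, 0.867, -0.002]
contact_force: [-0.0, -0.2, 0.9]
gripper_width: 86.1
grasp_force: 0.0
```

```bash
python3 - <<'E'
from h import *
boxgo("tin",(377,237),np.radians([90,105,120,135,150,30,210,45]),"tin1",219)
im=np.load("tin1.npy");c=cam("wrist")
for y0 in(120,30):
    p,e=edgefit(im,c,tops("tin"),(377,237,y0),(16,16,8));print(p.round(1),e)
E
```

```text
tin [376.2 237.7] 118.8 err 0.04 tcp [378.4 232.  383.7]
off [0.121, 0.032, 3.294] rot [-0.04, -0.0, 0.24] rows>= 3.3
[373.6 242.7 119.7] -556.5239061088589
[374.5 233.9  29.6] -451.64703655945186
```

```bash
python3 - <<'E'
from h import *
im=np.load("tin1.npy");c=cam("wrist");f=cv2.GaussianBlur(im,(3,3),0).astype(float)
for th in(.8,.9,1.0,1.2):
    m=near(f[...,2]>th*f[...,0],c,(377,237),35,70);cs,_=cv2.findContours(m,cv2.RETR_EXTERNAL,cv2.CHAIN_APPROX_NONE)
    m[:]=0;cv2.fillPoly(m,[cv2.convexHull(max(cs,key=cv2.contourArea))],1)
    p,e=fit(m.astype(np.float32),c,[box_corners("tin")],True,(377,237),[2.09]);print(th,p[:2].round(1),np.degrees(p[2]).round(1),round(e,3))
o=cv2.resize(im,None,fx=4,fy=4,interpolation=cv2.INTER_CUBIC)
for P,col in(((376.2,237.7,np.radians(118.8)),(255,0,0)),((373.6,242.7,np.radians(119.7)),(0,255,0))):
    for q in faces(P,"tin"):cv2.polylines(o,[np.round(proj(c,q)*4+1.5).astype(int)],True,col)
u=(proj(c,[377,237,40])[0]*4).astype(int);cv2.imwrite("pics/tin1z.png",o[max(0,u[1]-280):u[1]+280,u[0]-280:u[0]+280,::-1])
E
```

```text
0.8 [376.2 237.8] 118.8 0.025
0.9 [376.2 237.3] 119.3 0.043
1.0 [376.2 237.5] 120.3 0.054
1.2 [376.5 237.4] 119.9 0.084
```

View pics/tin1z.png

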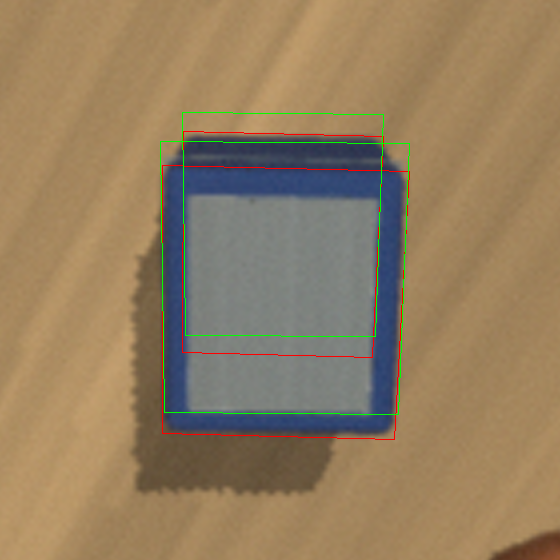

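The red outline fits: the tin is at (376.4, 237.2), yaw 119.5°. Now I grip it.

```bash
python3 -c "
from h import *
plan((376.5,237.0,219,119.5))"
```

```text
off [0.105, 0.03, 3.294] rot [-0.04, -0.0, 0.12] rows>= 3.3
```

{"name": "send_rows", "arguments": {
  "plan": [
    {"offset": [0.1,0.03,1],"delta_rot": [-0.04,0,0.12]},
    {"offset": [0.1,0.03,2],"delta_rot": [-0.04,0,0.12]},
    {"offset": [0.1,0.03,2.8],"delta_rot": [-0.04,0,0.12]},
    {"offset": [0.1,0.03,3.2],"delta_rot": [-0.04,0,0.12]},
    {"offset": [0.1,0.03,3.29],"delta_rot": [-0.04,0,0.12]},
    {"offset": [0.1,0.03,3.29],"delta_rot": [-0.04,0,0.12]},
    {"offset": [0.1,0.03,3.29],"delta_rot": [-0.04,0,0.12]},
    {"offset": [0.1,0.03,3.29],"delta_rot": [-0.04,0,0.12]}
  ]
}}

```text
clock: 45.3
position: [377.0, 238.0, 220.9]
tcp_rot: [0.001, 0.503, 0.864, 0.002]
contact_force: [0.3, 0.1, -0.1]
gripper_width: 85.5
grasp_force: 0.0
```

{"name": "send_rows", "arguments": {
  "plan": [
    {"offset": [0,0,0],"delta_rot": [0,0,0]},
    {"offset": [0,0,0],"delta_rot": [0,0,0]},
    {"offset": [0,0,0],"delta_rot": [0,0,0]},
    {"offset": [0,0,0],"delta_rot": [0,0,0]},
    {"offset": [0,0,0],"delta_rot": [0,0,0]},
    {"offset": [0,0,0],"delta_rot": [0,0,0]}
  ],
  "hand": 0,
  "force": 60
}}

```text
clock: 45.9
position: [376.2, 237.7, 220.3]
tcp_rot: [0.0, 0.503, 0.864, 0.001]
contact_force: [-1.6, -1.5, 5.3]
gripper_width: 52.6
grasp_force: 64.3
```

{"name": "send_rows", "arguments": {
  "plan": [
    {"offset": [0,0,-0.4],"delta_rot": [0,0,0]},
    {"offset": [0,0,-1.2],"delta_rot": [0,0,0]},
    {"offset": [0,0,-2],"delta_rot": [0,0,0]},
    {"offset": [0,0,-2.9],"delta_rot": [0,0,-0.8]},
    {"offset": [0,0,-3.2],"delta_rot": [0,0,-2.1]},
    {"offset": [0,0,-3.2],"delta_rot": [0,0,-3.5]},
    {"offset": [0,0,-3.2],"delta_rot": [0,0,-4.9]},
    {"offset": [0,0,-3.2],"delta_rot": [0,0,-6.3]},
    {"offset": [0,0,-3.2],"delta_rot": [0,0,-7.7]},
    {"offset": [0,0,-3.2],"delta_rot": [0,0,-9.1]},
    {"offset": [0,0,-3.2],"delta_rot": [0,0,-10.5]},
    {"offset": [0,0,-3.2],"delta_rot": [0,0,-11.1]}
  ]
}}

```text
clock: 47.1
position: [375.6, 237.3, 378.9]
tcp_rot: [-0.0, -0.056, 0.998, -0.0]
contact_force: [0.4, 0.7, -2.7]
gripper_width: 53.0
grasp_force: 64.2
```

```bash
python3 -c "
from h import *
x,y=bay(CRATE,44,-98);print(tool()[1],x,y);plan((480,-100,375,186.3),(x,y,345,186.3),(x,y,290,186.3))"
```

```text
[375.58610784 237.29188614 378.8642008 ] 690.9882445269503 -108.07986394660162
off [-1.316, -6.938, 0.078] rot [-0.0, -0.01, 0.03] rows>= 7.1
off [-5.491, -7.573, 0.675] rot [-0.0, -0.01, 0.03] rows>= 4.3
off [-5.491, -7.573, 1.775] rot [-0.0, -0.01, 0.03] rows>= 1.1
```

{"name": "send_rows", "arguments": {
  "plan": [
    {"offset": [-0.3,-0.9,0],"delta_rot": [0,0,0]},
    {"offset": [-0.7,-1.8,0],"delta_rot": [0,0,0]},
    {"offset": [-1.1,-2.7,0],"delta_rot": [0,0,0]},
    {"offset": [-1.6,-3.5,0],"delta_rot": [0,0,0]},
    {"offset": [-2.2,-4.3,0],"delta_rot": [0,0,0]},
    {"offset": [-2.8,-5.1,0.1],"delta_rot": [0,0,0]},
    {"offset": [-3.4,-5.9,0.2],"delta_rot": [0,0,0]},
    {"offset": [-4,-6.6,0.3],"delta_rot": [0,0,0]},
    {"offset": [-4.7,-7.2,0.5],"delta_rot": [0,0,0.03]},
    {"offset": [-5.47,-7.57,0.68],"delta_rot": [0,0,0.03]},
    {"offset": [-5.47,-7.57,0.68],"delta_rot": [0,0,0.03]},
    {"offset": [-5.47,-7.57,0.68],"delta_rot": [0,0,0.03]}
  ]
}}

```text
clock: 48.3
position: [689.2, -109.5, 341.2]
tcp_rot: [-0.003, -0.052, 0.999, 0.001]
contact_force: [-0.6, -0.1, -3.1]
gripper_width: 52.8
grasp_force: 64.4
```

{"name": "send_rows", "arguments": {
  "plan": [
    {"offset": [0,0,0.4],"delta_rot": [0,0,0]},
    {"offset": [0,0,0.9],"delta_rot": [0,0,0]},
    {"offset": [0,0,1.2],"delta_rot": [0,0,0]},
    {"offset": [0,0,1.2],"delta_rot": [0,0,0]},
    {"offset": [0,0,1.2],"delta_rot": [0,0,0]},
    {"offset": [0,0,1.2],"delta_rot": [0,0,0]}
  ]
}}

```text
clock: 48.9
position: [689.1, -108.7, 288.0]
tcp_rot: [0.002, -0.053, 0.999, -0.0]
contact_force: [-0.5, 0.3, -2.5]
gripper_width: 52.8
grasp_force: 64.5
```

```bash
python3 - <<'E'
from h import *
im,c=look("wrist","pl4");x,y=bay(CRATE,43.8,-98);print(tool()[1].round(1),np.degrees(yaw()));plan((x-1,y,226,186.3))
# tile tape in crate frame at z=82
f=im.astype(float);m=((f[...,2]>.78*f[...,0])&(f[...,0]>150)).astype(np.uint8);n,l,st,_=cv2.connectedComponentsWithStats(m)
a=np.radians(-CRATE[2]);M=np.array([[np.cos(a),np.sin(a)],[-np.sin(a),np.cos(a)]])
for i in 1+np.argsort(-st[1:,4])[:3]:
    b=cv2.boxPoints(cv2.minAreaRect(np.argwhere(l==i)[:,::-1].astype(np.float32)))
    print(st[i],((back(c,b,82)[:,:2]-CRATE[:2])@M).round(1).tolist())
E
```

```text
[ 689.2 -108.8  287.9] -173.92724598222725
off [-0.008, 0.014, 1.238] rot [-0.01, 0.04, -0.04] rows>= 1.2
[ 239    0   40  170 5888] [[-74.1, -107.7], [-74.2, -89.9], [8.9, -88.0], [9.1, -108.5]]
[ 208  223  105   32 2412] [[41.2, -128.5], [41.5, -67.7], [61.7, -66.9], [61.4, -129.6]]
[ 213  305   95   22 1344] [[97.6, -128.3], [97.8, -68.5], [113.9, -67.9], [113.6, -129.1]]
```

{"name": "send_rows", "arguments": {
  "plan": [
    {"offset": [-0.03,0.01,0.4],"delta_rot": [0,0.04,-0.04]},
    {"offset": [-0.03,0.01,0.75],"delta_rot": [0,0.04,-0.04]},
    {"offset": [-0.03,0.01,0.98],"delta_rot": [0,0.04,-0.04]},
    {"offset": [-0.03,0.01,1.12],"delta_rot": [0,0.04,-0.04]},
    {"offset": [-0.03,0.01,1.2],"delta_rot": [0,0.04,-0.04]},
    {"offset": [-0.03,0.01,1.25],"delta_rot": [0,0.04,-0.04]},
    {"offset": [-0.03,0.01,1.25],"delta_rot": [0,0.04,-0.04]},
    {"offset": [-0.03,0.01,1.25],"delta_rot": [0,0.04,-0.04]}
  ]
}}

```text
clock: 49.75
position: [690.2, -108.4, 226.4]
tcp_rot: [-0.001, -0.055, 0.998, 0.0]
contact_force: [-5.4, 1.4, 7.6]
gripper_width: 52.8
grasp_force: 65.8
```

{"name": "send_rows", "arguments": {
  "plan": [
    {"offset": [0,0,-0.02],"delta_rot": [0,0,0]},
    {"offset": [0,0,-0.02],"delta_rot": [0,0,0]},
    {"offset": [0,0,-0.02],"delta_rot": [0,0,0]},
    {"offset": [0,0,-0.02],"delta_rot": [0,0,0]},
    {"offset": [0,0,-0.8],"delta_rot": [0,0,0]},
    {"offset": [0,0,-1.8],"delta_rot": [0,0,0]},
    {"offset": [0,0,-2.8],"delta_rot": [0,0,0]},
    {"offset": [0.4,0.5,-3.8],"delta_rot": [0,0,0]},
    {"offset": [0.8,1.1,-4],"delta_rot": [0,0,0]},
    {"offset": [0.8,1.1,-4],"delta_rot": [0,0,0]},
    {"offset": [0.8,1.1,-4],"delta_rot": [0,0,0]},
    {"offset": [0.8,1.1,-4],"delta_rot": [0,0,0]}
  ],
  "hand": 0.78
}}

```text
clock: 50.95
position: [645.6, -58.5, 421.7]
tcp_rot: [-0.003, -0.055, 0.998, 0.0]
contact_force: [0.6, -0.9, 0.4]
gripper_width: 66.4
grasp_force: 0.0
```

```bash
python3 - <<'E'
from h import *
im,c=look("wrist","fin");print(tool()[1].round(1))
a=np.radians(CRATE[2])
def loc(p):
    d=np.array(p[:2])-CRATE[:2];return np.round([np.cos(a)*d[0]+np.sin(a)*d[1],-np.sin(a)*d[0]+np.cos(a)*d[1],p[2]-CRATE[2]],1)
cr,e=edgefit(im,c,CR,CRATE,(4,4,2));print("crate",cr.round(1),round(e))
for n,x,y in(("rib",-27.5,-40),("stamp",49.5,-40),("tile",-33.5,-98),("tin",44,-98)):
    X=bay(CRATE,x,y);p,e=edgefit(im,c,tops(n,6),(*X,CRATE[2]),(8,8,4));print(n,"edge",loc(p),round(e))
f=cv2.GaussianBlur(im,(3,3),0).astype(float);
m=near((f[...,1]>1.3*f[...,0])&(f[...,1]>f[...,2]),c,bay(CRATE,-27.5,-40),40,70)
p,e=fit(m.astype(np.float32),c,[box_corners("rib",6)],True,bay(CRATE,-27.5,-40),[a]);print("rib sil",loc((p[0],p[1],np.degrees(p[2]))),e)
p,e=fitring(im,c,(636,51),48,yaws=[.26],k=1.1);print("stack",p[:2].round(1),np.degrees(p[2]).round(1),e)
# change map on the table as seen by the top camera: clay, pot, orange, red
t=r.grab_frame("top").astype(int);t0=np.load("top0.npy").astype(int);ct=cam("top")
for n,X in(("clay",(498,187,12)),("pot",(497,-185,30)),("orange",(638,323,25)),("red",(280,395,25)),("dA",(455,391,20)),("dB",(439,103,20)),("dC",(377,-267,20)),("rib0",(475,-397,20)),("tin0",(376,237,40))):
    u=proj(ct,X)[0].astype(int);s=np.s_[u[1]-8:u[1]+9,u[0]-8:u[0]+9];print(n,np.abs(t[s]-t0[s]).mean().round(1))
E
```

```text
[645.8 -58.7 421.2]
crate [636.9 -16.5   6.6] -434
rib edge [-31.1 -37.9  -0.1] -540
stamp edge [ 50.9 -40.3  -0.4] -490
tile edge [-34.3 -97.8   0.5] -526
tin edge [ 40.2 -92.3   0.1] -549
rib sil [-29.8 -39.1  -0.1] 0.0276723001152277
stack [633.1  47.7] 19.9 0.12075012177228928
clay 2.1
pot 10.6
orange 2.1
red 3.9
dA 38.1
dB 33.9
dC 40.7
rib0 33.0
tin0 35.3
```

```bash
python3 - <<'E'
from h import *
im=np.load("fin.npy");c=cam("wrist");a=np.radians(CRATE[2])
def loc(p):
    d=np.array(p[:2])-CRATE[:2];return np.round([np.cos(a)*d[0]+np.sin(a)*d[1],-np.sin(a)*d[0]+np.cos(a)*d[1],np.degrees(p[2])-CRATE[2]],1)
f=cv2.GaussianBlur(im,(3,3),0).astype(float)
m=ring(im,c,(636,51),80,95,1.1)
p,e=fit(m.astype(np.float32),c,[kidney(z=z) for z in(28,42,56,70,84)],False,(636,51),[.26]);print("stack",p[:2].round(1),np.degrees(p[2]).round(1),e)
for top in(70,77,84,91):
    p2,e2=fit(m.astype(np.float32),c,[kidney(z=z) for z in(28,42,56,70,top)],False,(636,51),[.26]);print(top,e2)
X=bay(CRATE,44,-98);m=near(f[...,2]>1.25*f[...,0],c,X,60,48)
m=cv2.morphologyEx(m,cv2.MORPH_CLOSE,np.ones((5,5)));cs,_=cv2.findContours(m,0,2);b=cv2.convexHull(max(cs,key=cv2.contourArea));m[:]=0;cv2.fillPoly(m,[b],1)
p,e=fit(m.astype(np.float32),c,[tops("tin",6)[0]],True,X,[a]);print("tin top",loc(p),e)
# bystanders in the scene camera
s=r.grab_frame("scene").astype(int);s0=np.load("scene0.npy").astype(int);cs=cam("scene")
for n,Xb in(("clay",(498,187,10)),("pot",(497,-185,20)),("orange",(638,323,20)),("red",(280,395,20))):
    u=proj(cs,Xb)[0].astype(int);q=np.s_[u[1]-12:u[1]+13,u[0]-12:u[0]+13];print(n,u,np.abs(s[q]-s0[q]).mean().round(1))
# pot's white/orange blob centroid before and after
u=proj(cs,(497,-185,25))[0].astype(int);q=np.s_[u[1]-16:u[1]+17,u[0]-16:u[0]+17]
for k in(s0,s):
    z=k[q];w=(z[...,0]>1.9*z[...,2])&(z[...,0]>130);print(w.sum(),np.argwhere(w).mean(0).round(1))
E
```

```text
stack [634.2  49.1] 16.5 0.023246286436915398
70 0.11802354454994202
77 0.06867638975381851
84 0.023246286436915398
91 0.03892729431390762
tin top [ 39.4 -95.9  -1.6] 0.08116725832223892
clay [328 201] 5.2
pot [188 218] 10.5
orange [398 228] 3.3
red [370 145] 4.3
48 [21.7 18.8]
59 [21.2 18.6]
```

```bash
python3 -c "
from rig import r
print(r.hand_in())"
```

```text
the job is handed in; nothing more can be done
None
```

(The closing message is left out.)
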